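# Thread a hook slider round the bent utensil rail

## Robot

A 6-joint arm with a two-finger parallel gripper is mounted at the origin on the work surface. World frame = base frame: x ahead of the robot, y to its left, z up, the work surface at z = 0. Lengths are in m, angles in rad, forces in N, time in s.
With the tool pointing down it reaches from about 0.35 to 0.85 m from the base axis. Payload 8.1 kg.
Tool frame: the origin (TCP) lies where the fingers leave the gripper's body, on its centre line; the fingertips stand 84 mm ahead of it and the grasp point (between the pads) lies 65 mm ahead of it; z points along the fingers, y is the line along which they close (so a half turn about z gives the same grasp; the last joint's range is limited). The gripper opens to 93 mm and grips with 3 to 60 N. Pads are 15 mm wide; open, the fingers measure 128 mm over their backs; the gripper's body (75 mm by 188 mm) begins 65 mm behind the grasp point.
Start: joints at [-1.228, 0.13, 1.488, -0, 1.523, -0.085], TCP at [0.249, -0.546, 0.303] pointing down, gripper open.
Joint ranges: [-2.96, 2.96], [-0.89, 2.26], [0.02, 2.5], [-1.34, 4.48], [0, 2.73], [-2.66, 2.66]. Speed limits (rad/s): [2.39, 2.39, 2.79, 3.14, 3.14, 3.14].

## Interface

Orientations are given as a rotation vector (axis times angle).
In Python, from plant import robot gives the robot as it stands.
- The arm moves only by the shell command python3 -m jog 'ROWS' [FORCE]. ROWS is text: rows parted by semicolons, each of 5 numbers parted by spaces: the opening, from 0 (shut) to 1 (fully open), then the shift along the tool's x, y, z in m, then the turn about the tool's z in degrees. A call has 1 to 10 rows; each row shifts and turns the commanded pose from where the row before left it, along the tool's axes as they then stand; what a row does not reach is not made up. A row lasts 1/12 s, in which the tool goes at most 41.7 mm and 7.16 degrees, less where a joint would pass 70% of its speed; a pose out of reach is approached as far as the arm can. A call with a gripper value outside its range is refused whole. The fingers move at their own pace and stop on an object; FORCE is the grip in N (left out, the last holds). Time passes only in rows, so rows that do not move let the fingers close. It gives the time, the measured TCP pose, the force, the opening and the grip force at its end, in the units of the state.
- robot.read_state(): the state, without advancing time (a new reading comes with each control period).
- robot.read_camera(name): name is "side" or "top" or "wrist"; returns a dict with "color" (400x640x3 uint8, red, green, blue), "intrinsics" (3x3 intrinsics, pixels), "pose" (4x4, takes a point from camera to world coordinates); the wrist camera has in their place "tool_from_camera" (4x4, takes a point from camera to tool coordinates, whose origin is the TCP and whose axes are the flange's). Camera axes: x right, y down, z forward; pixel columns grow to the right and rows downward; lengths in m; the calibration is good to about 2 mm. A picture is of the moment at which its call begins: read the wrist's pose just before it. There is no depth.
- robot.close_job(): hands the job in; it is judged then, once.
The state is a dict: "t": time; "q": joint angles; "dq": joint speeds; "joint_torque": joint torques, N m; "tool_pos": TCP position; "orientation": TCP orientation; "force": force on the tool from outside, world axes, zero at the start; "wrist_torque": the same for the moment, N m; "opening": finger opening in m; "gripper_force": force on a finger pad.
Only numpy, scipy, OpenCV 4.12 (cv2) and the standard library are available. Lean on these libraries where they do the work, as an engineer would, in place of code of your own. Each camera call takes 0.05 s, during which the arm holds its last target. There are 200 camera calls.

## Task

Put the double-hook slider on the bent utensil rail so that ladles can hang at its closed end: thread it over the rail's open end, slide it round the uneven bend, turning it with the bar, until it sits fully home against the stop flange, and let it go hanging upright. Use a light hand: never bear on the bar with more than about 1 kg (10 N) nor on the stop with more than 2 kg (20 N), and leave the cup, jar and spoon where they are.

Things in the scene. Friction and masses are not known exactly. Their poses are not given: they have to be found in the camera images.
- rail: The bent utensil rail itself: a level, rigid, fixed, round steel bar 12 mm thick, centre line 100 mm above the worktop. Origin and axes as stand (on the worktop straight below rail_home; x along the last straight piece towards the stop, y left, z up). From open end to home the heading turns about 75 degrees clockwise seen from above.
- rail_home (a point): Point on the rod's centre line, 100 mm above rail's origin, same axes: the slider's bore centre is here when it is fully home, its end face on the stop, a 30 mm flange whose face is at x = +13 mm. From here the rod runs straight back along -x for 45 mm to the bend, which by design has 100 mm radius, 75 degrees, 131 mm of rod, towards -y.
- rail_mouth (a point): Tip of the rounded nose (6 mm radius) of the rail's open end; x along the rod there, pointing into the rail. A straight piece of 71 mm from here to the bend. The bend is hand-made and uneven: its turn is 75 degrees give or take 9, sharper in some parts than in others, so the rod strays up to about 30 mm from the designed curve and its course must be felt or seen.
- slider_mid (a point): Centre of the slider's bore, half-way up it (44 mm over its underside). x runs along the bore (same either way round), z up. Octagonal collar 27 mm across, 26 mm long in x, with a 15 mm bore right through (1.5 mm play all round the straight rod). On top a flat grip fin, 10 mm thick in y, 24 mm long in x, from 13.5 to 47.5 mm above this point.
- cup: Bystander: open steel cup, 84 mm across, 110 mm tall, standing; origin under its centre.
- jar: Bystander: green glass jar with white cap, 68 mm across, 100 mm tall; origin under its centre.
- spoon: Bystander: steel spoon lying flat; origin under its middle, x along its length.
- slider: The loose steel double-hook slider, about 0.26 kg, 91.5 mm tall, standing upright at the start; origin under its centre, 44 mm below slider_mid, same axes. Foot bar 60 mm wide in y, 26 mm in x, 6 mm thick, with hook ends turned up 12 mm; a stem joins it to the collar. Heavier below the bore: on the rod it hangs fin up, slider_mid about 1.5 mm below the rod's centre line.
- stand: Fixed stand of the rail: foot plate 160 x 110 x 10 mm, and a 26 mm post, 122 mm tall, at x = +50 mm; the bar is held by it alone. It also has the stop, a 30 mm flange round the bar, 8 mm thick, its face at x = +13 mm. Origin on the worktop straight below rail_home; x along the last straight piece of bar towards the stop, z up.
Not all that is in view belongs to the job. What is shaped like the slider but blue or green is not meant.

How it is judged:
On the way:
1. the slider is threaded on the straight piece at the rail's open end (bore centre 15 to 60 mm in from the tip of the nose, within 5 mm of the rod's centre line) (x of slider_mid in the frame of rail_mouth between 0.015 and 0.06 m and y of slider_mid in the frame of rail_mouth between -0.005 and 0.005 m and z of slider_mid in the frame of rail_mouth between -0.005 and 0.005 m), for 0.1 s.
At the end, for the whole second after the job is handed in: The slider hangs at rest on the rail's closed end, its collar within 3 mm of the stop flange, its bore centre within 6 mm of rail_home and its bore within 0.2 rad of the rail's direction, upright within 0.3 rad (x of slider_mid in the frame of rail_home between -0.003 and 0.003 m and distance between slider_mid and rail_home below 0.006 m and angle between the x axis of slider_mid and the x axis of rail, either way round below 0.2 rad and angle between slider_mid's own z axis and vertical below 0.3 rad and linear speed of slider below 0.02 m/s); the robot touches nothing.
It fails at once if the slider or the gripper bears on the bent bar with more than 12 N (contact force between any of slider, the fingers, the arm and rail above 12 N).
It fails at once if the slider is pressed on the stand and its stop with more than 25 N (contact force between slider and stand above 25 N).
It fails at once if a bystander is shifted by more than 30 mm (distance of any of cup, jar, spoon from where it was at the start of the episode above 0.03 m).
It also fails if it takes over 70 s, if anything falls off the work surface, if the arm or the gripper's body presses on something with over 40 N, if the wrist force passes 120 N, or if a joint passes its speed limit or range.

## Working session

There is one attempt and no reset: what is moved stays moved. The work goes in short steps, Python scripts to look and compute and a shell command to move; the robot and the scene stay as the last step left them, time stands still between calls to the robot, and variables do not carry over. Pictures are saved under pics/ and viewed, at most 10 in all, crops included, and the job is handed in when it is done.

```bash
ls; mkdir -p pics; cat > h.py <<'E'
import numpy as np,cv2
from plant import robot
from scipy.spatial.transform import Rotation as R
def cam(n):
    s=robot.read_state(); c=robot.read_camera(n)
    if n=='wrist':
        T=np.eye(4);T[:3,:3]=R.from_rotvec(s['orientation']).as_matrix();T[:3,3]=s['tool_pos']
        c['pose']=T@np.array(c['tool_from_camera'])
    return np.array(c['color']),np.array(c['intrinsics']),np.array(c['pose'])
def atz(px,K,P,z):
    d=P[:3,:3]@np.linalg.inv(K)@np.array([px[0],px[1],1.]);o=P[:3,3]
    return o+d*(z-o[2])/d[2]
def proj(X,K,P):
    p=K@(P[:3,:3].T@(np.array(X)-P[:3,3]));return p[:2]/p[2]
def tri(p1,K1,P1,p2,K2,P2):
    A=[];b=[]
    for p,K,P in((p1,K1,P1),(p2,K2,P2)):
        d=P[:3,:3]@np.linalg.inv(K)@np.array([p[0],p[1],1.]);d/=np.linalg.norm(d)
        M=np.eye(3)-np.outer(d,d);A.append(M);b.append(M@P[:3,3])
    return np.linalg.lstsq(np.vstack(A),np.hstack(b),rcond=None)[0]
def save(n,im): cv2.imwrite('pics/'+n,im[:,:,::-1])
E
python3 - <<'E'
from h import *
for n in('top','side'):
    im,K,P=cam(n);save(n+'0.png',im);np.savez(n+'0.npz',im=im,K=K,P=P);print(n,P.round(3).tolist(),K[0,0])
a=np.load('top0.npz')['im'];b=np.load('side0.npz')['im']
s=robot.read_state();print(s['orientation'],s['force'],s['opening'],s['t'])
E
```

```text
pics
top [[-0.007, -0.986, 0.166, 0.413], [-1.0, 0.007, -0.002, -0.061], [0.001, -0.166, -0.986, 1.049], [0.0, 0.0, 0.0, 1.0]] 370.38634553149257
side [[-0.952, -0.175, 0.25, 0.335], [-0.305, 0.587, -0.75, 0.685], [-0.016, -0.79, -0.612, 0.685], [0.0, 0.0, 0.0, 1.0]] 442.8496516545938
[-3.06845520e+00 -6.66531766e-01  3.51982927e-04] [0.63418822 0.50294758 0.64509597] 0.09257495858286897 0.1
```

View pics/top0.png

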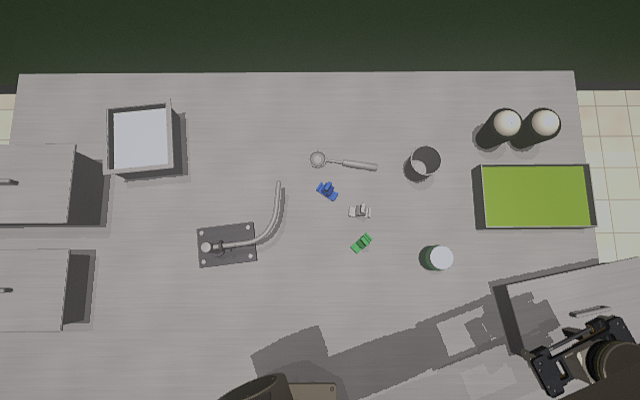

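View pics/side0.png

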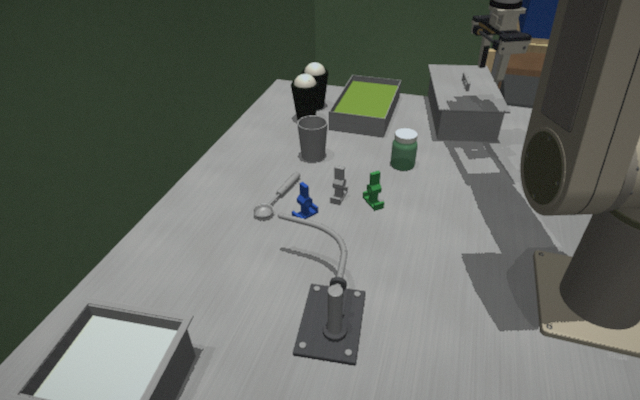

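Both views show three slider-like things: grey at top (360,211) and side (339,185), blue at top (327,190), green at top (361,242). The grey steel one is the slider. The rail's open end is at top (278,183), and its post is at (206,247). Next is a close crop.

```bash
python3 - <<'E'
from h import *
a=np.load('top0.npz')['im'];b=np.load('side0.npz')['im']
A=cv2.resize(a[170:280,190:390],None,fx=4,fy=4,interpolation=cv2.INTER_CUBIC)
B=cv2.resize(b[160:300,250:400],None,fx=4,fy=4,interpolation=cv2.INTER_CUBIC)
save('cropA.png',A);save('cropB.png',B)
E
```

```text
(no output)
```

View pics/cropA.png

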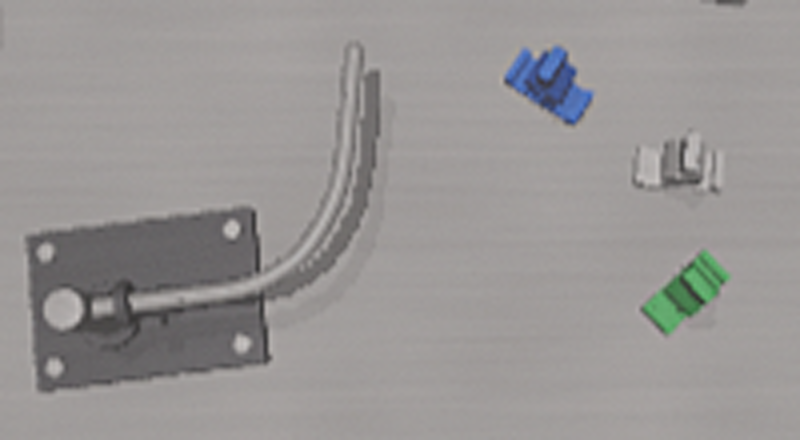

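View pics/cropB.png

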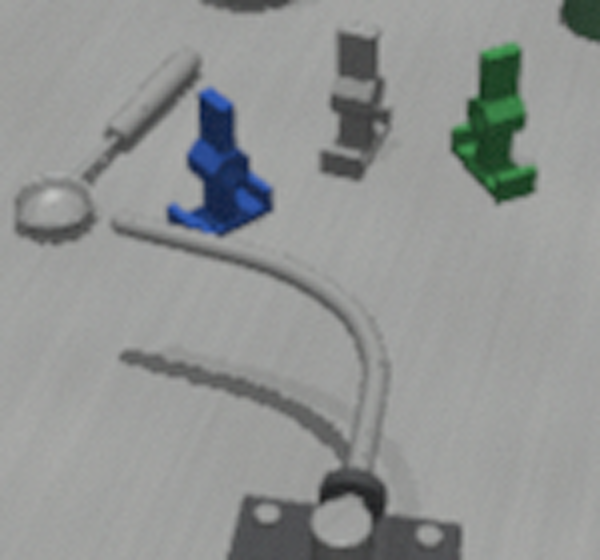

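The close crop confirms it: the grey slider's fin is at crop A (693,150), with its foot bar along image horizontal, so its bore runs along world x. The rail nose is at crop A (354,42). Now I work out positions.

```bash
cat >> h.py <<'E'
def goto(x,y,z,yaw,s=None):
    """print tool-frame shift to TCP target; yaw=world heading (deg) of tool x axis, mod 180"""
    s=s or robot.read_state();M=R.from_rotvec(s['orientation']).as_matrix()
    h=np.degrees(np.arctan2(M[1,0],M[0,0]));d=M.T@(np.array([x,y,z])-s['tool_pos'])
    t=-((yaw-h+90)%180-90)
    print('shift mm',(d*1000).round(1),'turn',round(t,1),'heading',round(h,1),'toolz',M[:,2].round(3),'q6',s['q'][5].round(2))
E
python3 - <<'E'
from h import *
t=np.load('top0.npz');s=np.load('side0.npz')
c=lambda u,v:(190+(u+.5)/4-.5,170+(v+.5)/4-.5); d=lambda u,v:(250+(u+.5)/4-.5,160+(v+.5)/4-.5)
f=lambda n,a,b:print(n,tri(a,t['K'],t['P'],b,s['K'],s['P']).round(4))
f('fin top',c(694,135),d(358,32))
f('nose',c(354,43),d(114,222))
f('post',c(66,308),d(340,522))
print('nose z.1',atz(c(354,48),t['K'],t['P'],.1))
print('fin z.0915',atz(c(694,146),t['K'],t['P'],.08))
for p in [(354,48),(352,100),(345,160),(325,210),(295,250),(250,285),(190,297),(140,302)]: print(p,atz(c(*p),t['K'],t['P'],.1).round(4))
T=robot.read_state();goto(0.46,-0.03,.303,0)
E
```

```text
fin top [ 0.5692 -0.1836  0.0856]
nose [0.6344 0.0406 0.0979]
post [0.4621 0.2166 0.1188]
nose z.1 [0.63090357 0.04042314 0.1       ]
fin z.0915 [ 0.56733278 -0.18340905  0.08      ]
(354, 48) [0.6309 0.0404 0.1   ]
(352, 100) [0.5962 0.0414 0.1   ]
(345, 160) [0.5566 0.0455 0.1   ]
(325, 210) [0.5242 0.058  0.1   ]
(295, 250) [0.4985 0.0769 0.1   ]
(250, 285) [0.4763 0.1053 0.1   ]
(190, 297) [0.469  0.1433 0.1   ]
(140, 302) [0.4661 0.1751 0.1   ]
shift mm [ 406.1 -381.5   -0.5] turn 24.5 heading 24.5 toolz [-0.001  0.001 -1.   ] q6 -0.09
```

```bash
python3 - <<'E'
from h import *
goto(0.55,-0.17,.303,180); c=robot.read_camera('wrist');print(np.array(c['tool_from_camera']).round(3).tolist(),c['intrinsics'][0][0])
E
```

```text
shift mm [ 429.9 -216.8   -0.8] turn 24.5 heading 24.5 toolz [-0.001  0.001 -1.   ] q6 -0.09
[[0.0, -0.969, -0.248, 0.067], [1.0, 0.0, 0.0, -0.001], [-0.0, -0.248, 0.969, -0.082], [0.0, 0.0, 0.0, 1.0]] 337.64852392389747
```

```bash
python3 -m jog '1 .036 -.018 0 0;1 .036 -.018 0 0;1 .036 -.018 0 0;1 .036 -.018 0 0;1 .036 -.018 0 0;1 .036 -.018 0 0;1 .036 -.018 0 0;1 .036 -.018 0 0;1 .036 -.018 0 0;1 .036 -.018 0 0' 10
python3 -m jog '1 .036 -.018 0 0;1 .036 -.018 0 0;1 0 0 0 -7;1 0 0 0 -7;1 0 0 0 -7;1 0 0 0 -7;1 0 0 0 -7;1 0 0 0 -7;1 0 0 0 -7;1 0 0 0 -7'
python3 -m jog '1 0 0 0 -7;1 0 0 0 -7;1 0 0 0 -7;1 0 0 0 -7;1 0 0 0 -7;1 0 0 0 -7;1 0 0 0 -7;1 0 0 0 -7;1 0 0 0 -7;1 0 0 0 -7'
python3 -m jog '1 0 0 0 -7;1 0 0 0 -7;1 0 0 0 -7;1 0 0 0 -7;1 0 0 0 -1;1 0 0 0 0;1 0 0 0 0'
python3 - <<'E'
from h import *
goto(0.567,-0.183,.2,180);im,K,P=cam('wrist');np.savez('w1.npz',im=im,K=K,P=P);save('w1.png',im);print(proj([.567,-.183,.08],K,P))
E
```

```text
t: 0.98
tool_pos: [0.5026, -0.2309, 0.3026]
orientation: [-3.07, -0.667, 0.0]
force: [-0.2, -0.5, -0.6]
opening: 0.0931
gripper_force: 0.0
t: 1.82
tool_pos: [0.5522, -0.1701, 0.3023]
orientation: [-2.391, -2.037, 0.001]
force: [-0.4, -0.1, -0.3]
opening: 0.0932
gripper_force: 0.0
t: 2.65
tool_pos: [0.5522, -0.1701, 0.3023]
orientation: [-0.79, -3.04, -0.0]
force: [-0.5, -0.2, -0.5]
opening: 0.0932
gripper_force: 0.0
t: 3.23
tool_pos: [0.5523, -0.1701, 0.3025]
orientation: [-0.019, -3.141, -0.0]
force: [-0.1, 0.3, 0.2]
opening: 0.0928
gripper_force: 0.0
shift mm [-14.9 -12.7 102.5] turn -0.7 heading 179.3 toolz [-0.  0. -1.] q6 -1.95
[302.02613284 208.92640776]
```

View pics/w1.png

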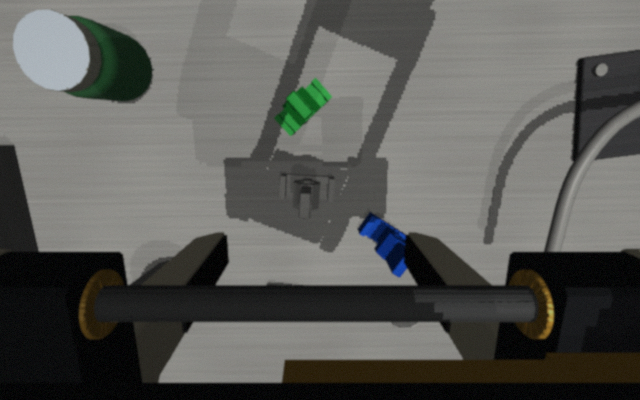

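The slider's fin is at (306,200) with the foot-bar ends at (284,187) and (331,187). Blue (390,245) and green (303,107) are the decoys. Next is a contrast-stretched crop to refine the pose.

```bash
python3 - <<'E'
from h import *
im=np.load('w1.npz')['im'];a=im[165:225,265:345].astype(float)
a=np.clip((a-a.min())/(a.max()-a.min())*400,0,255).astype(np.uint8)
save('w1c.png',cv2.resize(a,None,fx=9,fy=9,interpolation=cv2.INTER_CUBIC))
E
```

```text
(no output)
```

View pics/w1c.png

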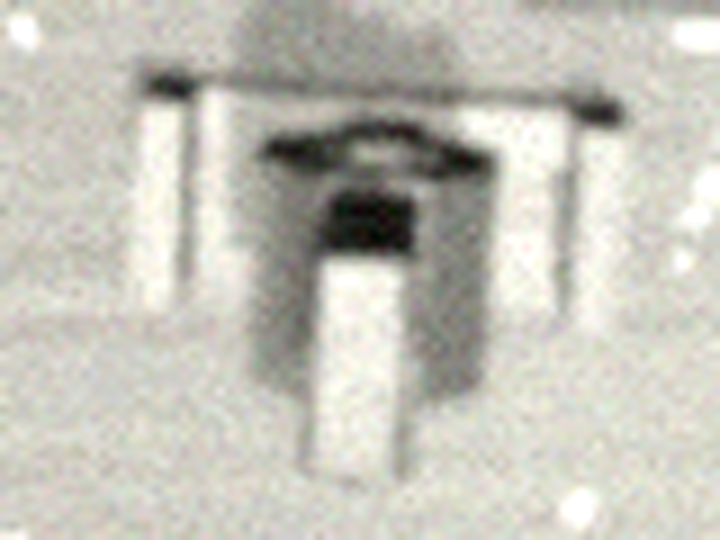

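```bash
python3 - <<'E'
from h import *
w=np.load('w1.npz');K,P=w['K'],w['P'];c=lambda u,v:(265+(u+.5)/9-.5,165+(v+.5)/9-.5)
q=[atz(c(*p),K,P,.0915) for p in[(320,255),(408,255),(400,478),(312,478)]]
print(np.round(q,4),np.mean(q,0))
d=(q[2]+q[3]-q[0]-q[1])[:2];print('fin heading',np.degrees(np.arctan2(d[1],d[0])))
a=atz(c(170,78),K,P,.018);b=atz(c(600,102),K,P,.018);e=b-a;print('foot',a,b,np.degrees(np.arctan2(-e[0],e[1])))
m=np.mean(q,0);goto(m[0],m[1],.144,178.)
E
```

```text
[[ 0.549  -0.1838  0.0915]
 [ 0.5491 -0.1751  0.0915]
 [ 0.5721 -0.1763  0.0915]
 [ 0.572  -0.1852  0.0915]] [ 0.56056013 -0.1801246   0.0915    ]
fin heading -3.1588246209417377
foot [ 0.54332399 -0.20535125  0.018     ] [ 0.5469179  -0.15301023  0.018     ] -3.9279535490476873
shift mm [ -8.4  -9.9 158.6] turn 1.3 heading 179.3 toolz [-0.  0. -1.] q6 -1.95
```

```bash
python3 -m jog '.4 -.0085 -.0105 0 2.8;.4 0 0 .03 0;.4 0 0 .03 0;.4 0 0 .03 0;.4 0 0 .03 0;.4 0 0 .02 0;.4 0 0 .012 0;.4 0 0 .006 0;.4 0 0 0 0;.4 0 0 0 0' 10
python3 -m jog '0 0 0 0 0;0 0 0 0 0;0 0 0 0 0;0 0 0 0 0;0 0 0 0 0;0 0 0 0 0;0 0 0 0 0;0 0 0 0 0' 10
python3 -c "
from h import *
s=robot.read_state();print(s['wrist_torque'],s['q'][5],s['tool_pos']);goto(.561,-.181,.144,176.5)"
```

```text
t: 4.12
tool_pos: [0.5615, -0.181, 0.1459]
orientation: [0.091, 3.139, -0.001]
force: [-0.1, 0.7, -0.1]
opening: 0.0378
gripper_force: 0.0
t: 4.78
tool_pos: [0.5611, -0.1808, 0.1453]
orientation: [0.09, 3.14, -0.0]
force: [-0.7, 0.0, 5.0]
opening: 0.0101
gripper_force: 10.0
[0.18722025 0.05265822 0.01525701] -1.912144539543382 [ 0.56111149 -0.180791    0.14529353]
shift mm [ 0.1 -0.2  1.3] turn 0.2 heading 176.7 toolz [ 0.001 -0.    -1.   ] q6 -1.91
```

```bash
python3 -m jog '0 0 0 -.01 0;0 0 0 -.03 0;0 0 0 -.03 0;0 0 0 -.03 0;0 0 0 -.03 0;0 -.01 .018 -.025 0;0 -.02 .03 0 0;0 -.02 .03 0 0;0 -.02 .03 0 0;0 -.02 .03 0 0' 12
python3 -m jog '0 -.02 .03 0 0;0 -.02 .03 0 0;0 -.012 .025 0 0;0 0 0 0 0;0 0 0 0 0;0 0 0 0 0'
python3 - <<'E'
from h import *
s=robot.read_state();print(s['wrist_torque'])
goto(.7,.04,.2013,180)
im,K,P=cam('wrist');np.savez('w2.npz',im=im,K=K,P=P);save('w2.png',im)
print(proj([.633,.0405,.1],K,P))
for n in['top','side']:
    im,K,P=cam(n);np.savez(n+'2.npz',im=im,K=K,P=P)
E
```

```text
t: 5.62
tool_pos: [0.659, -0.0469, 0.3]
orientation: [-0.091, -3.14, 0.0]
force: [0.7, -1.2, -1.1]
opening: 0.0098
gripper_force: 12.0
t: 6.12
tool_pos: [0.715, 0.0336, 0.2992]
orientation: [-0.089, -3.139, 0.001]
force: [-0.1, -0.1, -3.0]
opening: 0.01
gripper_force: 12.0
[ 0.03618649 -0.1281816  -0.0117866 ]
shift mm [15.2  5.6 97.9] turn -3.3 heading 176.7 toolz [-0.001 -0.    -1.   ] q6 -1.54
[318.63492272  99.671244  ]
```

View pics/w2.png

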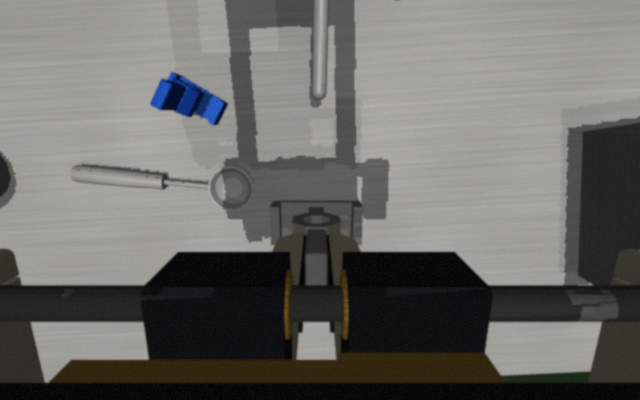

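```bash
python3 - <<'E'
from h import *
w=np.load('w2.npz');im,K,P=w['im'],w['K'],w['P'];print(K[0,2],K[1,2])
g=cv2.GaussianBlur(im,(0,0),.7).mean(2)
for r in(5,20,35,50,65,80,90,96,99,102,105): print(r,g[r,304:336].astype(int))
s=robot.read_state();M=R.from_rotvec(s['orientation']).as_matrix();o=np.array(s['tool_pos'])
for l in[(.013,-.03,.1013+.044-.018),(.013,.03,.1013+.044-.018),(.012,-.005,.1013-.0475),(.012,.005,.1013-.0475),(.013,-.0135,.1013),(.013,.0135,.1013)]:print(l,proj(o+M@np.array(l),K,P).round(1))
print(im[203,255:380:1].mean(1).astype(int))
E
```

```text
315.88401013088327 201.02414575361416
5 [ 74  74  75  75  74  74  73  72  73  82  98 112 122 131 141 154 167 170
 163 152 139 127 115 101  87  83  86  87  87  87  87  87]
20 [ 74  74  74  74  74  74  74  73  75  87 103 117 127 134 144 155 165 166
 160 149 136 124 111  95  84  83  86  87  87  87  87  87]
35 [142 141 141 141 141 135 119 100  90  95 108 120 130 138 149 161 166 163
 156 145 133 120 110 112 130 147 154 155 153 144 123 101]
50 [143 144 143 142 141 132 109  86  83  98 113 124 134 144 156 166 167 158
 148 138 128 116 110 119 137 150 154 154 154 153 143 122]
65 [148 148 148 146 136 115  91  81  88 103 116 127 136 148 161 169 165 152
 139 131 122 113 113 132 151 160 161 160 160 159 150 127]
80 [146 145 146 145 142 133 113  95  95 107 120 131 142 154 166 169 160 147
 135 127 118 111 116 134 149 155 157 157 154 144 123 101]
90 [149 148 148 146 137 118  97  90  96 109 122 132 143 157 169 170 160 145
 131 119 111 110 122 142 154 158 159 158 157 152 136 114]
96 [146 147 146 145 136 116  97  87  82  82  89  97 104 110 113 113 111 106
  99  96 105 125 143 154 157 157 156 157 157 154 
[... 319 characters left out ...]
 94  93  93  93  93 100 115 132 146
 155 157 157 158 159 159 159 159 160 160 159 158 147 123]
(0.013, -0.03, 0.1273) [266.9 207.2]
(0.013, 0.03, 0.1273) [360.8 207.4]
(0.012, -0.005, 0.0538) [300.9 254.4]
(0.012, 0.005, 0.0538) [324.3 254.5]
(0.013, -0.0135, 0.1013) [289.6 219.3]
(0.013, 0.0135, 0.1013) [337.4 219.4]
[90 90 91 92 90 91 91 94 91 93 91 93 92 94 92 87 71 55 43 41 37 42 42 40
 43 54 69 74 78 79 79 78 78 79 78 77 79 79 81 77 79 78 80 79 81 78 80 79
 76 77 80 78 80 77 76 78 74 77 74 81 77 77 77 80 78 76 77 75 78 77 75 77
 77 78 78 79 75 74 75 79 77 76 76 75 75 77 77 76 75 74 76 78 75 77 77 73
 63 49 41 39 38 41 40 41 48 62 83 89 91 92 91 92 94 93 90 92 89 91 91 91
 92 91 89 90 91]
```

```bash
python3 - <<'E'
from h import *
w=np.load('w2.npz');im,K,P=w['im'],w['K'],w['P']
for off in(0,-2.5):
  for p in[(320,5),(319.3,35),(318.7,65),(318.2,90),(318,99.5)]:print(off,p,atz((p[0]+off,p[1]),K,P,.1).round(4))
E
```

```text
0 (320, 5) [0.5652 0.0452 0.1   ]
0 (319.3, 35) [0.5858 0.0436 0.1   ]
0 (318.7, 65) [0.6071 0.042  0.1   ]
0 (318.2, 90) [0.6256 0.0406 0.1   ]
0 (318, 99.5) [0.6328 0.04   0.1   ]
-2.5 (320, 5) [0.5651 0.0434 0.1   ]
-2.5 (319.3, 35) [0.5857 0.0417 0.1   ]
-2.5 (318.7, 65) [0.607 0.04  0.1  ]
-2.5 (318.2, 90) [0.6255 0.0386 0.1   ]
-2.5 (318, 99.5) [0.6327 0.038  0.1   ]
```

```bash
python3 -m jog '0 .005 -.001 .03 1.3;0 .005 0 .03 0;0 .01 0 .025 0;0 .01 0 .013 0;0 .01 0 0 0;0 0.01 0 0 0;0 0 0 0 0;0 0 0 0 0' 12
python3 - <<'E'
from h import *
s=robot.read_state();print(s['wrist_torque'])
goto(.664,.0355,.2010,175.4)
im,K,P=cam('wrist');np.savez('w3.npz',im=im,K=K,P=P)
print(proj([.6327,.038,.1],K,P),proj([.6327,.040,.1],K,P),proj([.57,.0432,.1],K,P))
M=P[:3,:3]
s=robot.read_state();M=R.from_rotvec(s['orientation']).as_matrix();o=np.array(s['tool_pos'])
for l in[(.013,-.03,.1013+.044-.018),(.013,.03,.1013+.044-.018),(.013,-.0135,.1013),(.013,.0135,.1013)]:print(l,proj(o+M@np.array(l),K,P).round(1))
save('w3.png',cv2.resize(im[0:260,200:440],None,fx=3.2,fy=2.3*1.0,interpolation=cv2.INTER_CUBIC))
E
```

```text
t: 6.93
tool_pos: [0.6654, 0.0358, 0.2024]
orientation: [0.127, 3.138, -0.0]
force: [0.6, -0.1, -1.5]
opening: 0.0098
gripper_force: 12.0
[ 0.06856668 -0.1489078   0.05440932]
shift mm [ 1.4 -0.4  1.4] turn -0.1 heading 175.3 toolz [ 0.001 -0.    -1.   ] q6 -1.51
[314.70033129 183.90943725] [318.29258305 183.62350126] [314.79789423  62.60761281]
(0.013, -0.03, 0.1273) [269.  207.6]
(0.013, 0.03, 0.1273) [362.6 207.6]
(0.013, -0.0135, 0.1013) [291.9 219.7]
(0.013, 0.0135, 0.1013) [339.6 219.7]
```

View pics/w3.png

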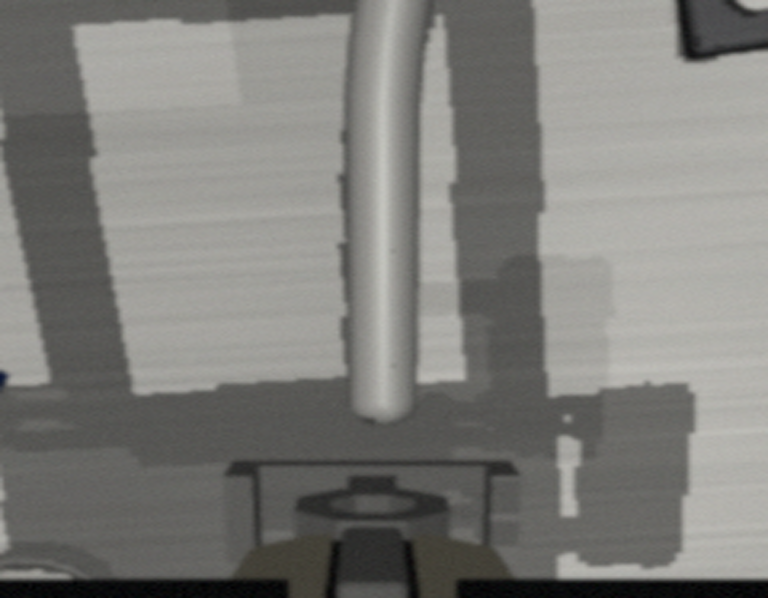

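The rod's centre is at crop column 382 and the collar's at 373, so the hand must move about 1.6 mm along tool +y. The heading matches the rod. I'll advance gently with a light grip.

```bash
python3 -m jog '0 0 .0016 .001 0;0 .004 0 0 0;0 .004 0 0 0;0 .003 0 0 0;0 .003 0 0 0;0 .0015 0 0 0;0 .0015 0 0 0;0 0 0 0 0' 6
python3 -m jog '0 .0015 0 0 0;0 .0015 0 0 0;0 .0015 0 0 0;0 0 0 0 0'
python3 - <<'E'
from h import *
F=[]
s=robot.read_state();print(s['wrist_torque'],s['force'])
im,K,P=cam('wrist');np.savez('w4.npz',im=im,K=K,P=P)
s=robot.read_state();print(s['force'],s['tool_pos'])
E
```

```text
t: 7.65
tool_pos: [0.6484, 0.0397, 0.2008]
orientation: [-0.126, -3.139, 0.0]
force: [0.4, -0.3, -1.8]
opening: 0.0097
gripper_force: 6.0
t: 7.98
tool_pos: [0.6439, 0.04, 0.2007]
orientation: [-0.126, -3.139, -0.0]
force: [-1.6, -0.0, -2.5]
opening: 0.01
gripper_force: 6.0
[ 0.042155   -0.17996297 -0.02558697] [-1.60561254 -0.02450064 -2.54922059]
[ 0.8816727  -0.41021729 -1.386487  ] [0.64404299 0.0399515  0.2007091 ]
```

```bash
python3 -m jog '0 .0015 0 0 0;0 .0015 0 0 0;0 .0015 0 0 0;0 .0015 0 0 0;0 0 0 0 0'
python3 -m jog '0 .0015 0 0 0;0 .0015 0 0 0;0 .0015 0 0 0;0 .0015 0 0 0;0 0 0 0 0'
python3 - <<'E'
from h import *
s=robot.read_state();print(s['wrist_torque'],s['force'])
im,K,P=cam('wrist');np.savez('w5.npz',im=im,K=K,P=P)
save('w5.png',cv2.resize(im[60:260,220:420],None,fx=3,fy=3,interpolation=cv2.INTER_CUBIC))
E
```

```text
t: 8.45
tool_pos: [0.6379, 0.0405, 0.2007]
orientation: [-0.126, -3.139, -0.0]
force: [0.8, -0.0, -2.2]
opening: 0.0098
gripper_force: 6.0
t: 8.87
tool_pos: [0.6319, 0.041, 0.2007]
orientation: [-0.126, -3.139, -0.0]
force: [-0.2, -0.8, -2.5]
opening: 0.0099
gripper_force: 6.0
[ 0.04775663 -0.11388816 -0.06683973] [-0.1883648  -0.75156788 -2.50942486]
```

View pics/w5.png

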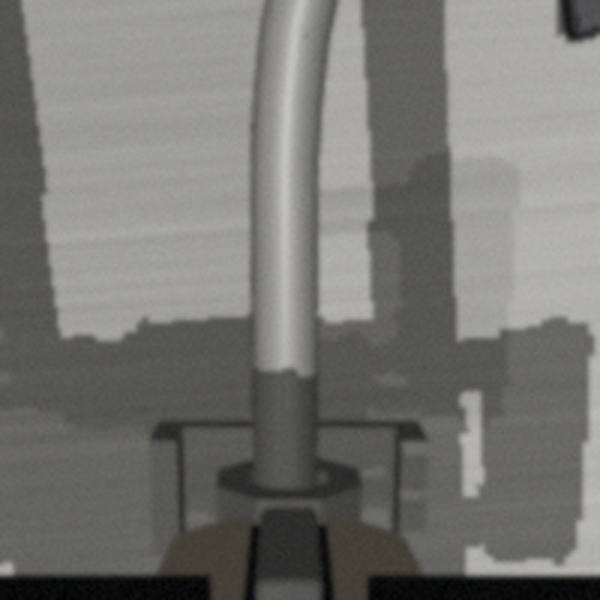

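Threaded: the rod (columns 253–313 at the collar) runs into the collar (217–360), with the hand about 1 mm too far in tool +y. Next I fit the rail's course from the saved images.

```bash
cat > fit.py <<'E'
from h import *
from scipy.optimize import minimize
from scipy.ndimage import map_coordinates
NB=6; DS=2.
def path(p):
    # p: x0,y0(mm),h0(deg, near nose), NB curvatures (deg per segment of 131/NB mm)
    s=np.arange(0,247,DS); k=np.zeros_like(s); L=131/NB
    for i in range(NB): k[(s>=71+i*L)&(s<71+(i+1)*L)]=p[3+i]/L
    h=np.radians(p[2]-np.cumsum(k)*DS)
    x=p[0]+np.r_[0,np.cumsum(np.cos(h)*DS)[:-1]];y=p[1]+np.r_[0,np.cumsum(np.sin(h)*DS)[:-1]]
    return s,np.c_[x,y],h
def load(n,sig):
    w=np.load(n);g=cv2.GaussianBlur(w['im'].astype(np.float32),(0,0),sig).mean(2)
    return g,w['K'],w['P']
def pj(X,K,P):
    q=(K@(P[:3,:3].T@(X-P[:3,3]).T)).T;return q[:,:2]/q[:,2:]
def score(p,imgs):
    s,c,h=path(p);n=np.c_[-np.sin(h),np.cos(h)];tot=0
    for i,(g,K,P,rng,w) in enumerate(imgs):
        off=p[3+NB+2*i:5+NB+2*i] if i<len(imgs)-1 else np.zeros(2)  # last image = reference
        m=(s>=rng[0])&(s<=rng[1]);v=[]
        for sd in(-1,1):
            q=[]
            for r in(5.,7.):
                X=np.c_[c[m]+off+sd*r*n[m],np.full(m.sum(),100.)]/1000;q.append(pj(X,K,P))
            a,b=[map_coordinates(g,[t[:,1],t[:,0]],order=1,mode='nearest') for t in q]
            v.append(np.minimum(np.abs(a-b),25))
        tot+=w*np.mean(np.minimum(v[0],v[1])+.5*(v[0]+v[1]))
        tot-=w*.15*np.sum(off**2)
    k=p[3:3+NB];return -(tot-.004*np.sum(np.diff(k)**2))
E
cat > fit1.py <<'E'
from fit import *
imgs=[load('top0.npz',.6)+((2,228),1.),load('w1.npz',.8)+((50,140),.5),load('w3.npz',1.)+((4,70),1.),load('w5.npz',1.)+((24,85),1.5)]
best=None
for seed in range(6):
    r=np.random.default_rng(seed)
    p=np.r_[632,40,175.4,[12.5]*NB,[0]*6]+r.normal(0,1,3+NB+6)*np.r_[1,1,.5,[3]*NB,[.5]*6]
    for _ in range(3):
        o=minimize(score,p,(imgs,),method='Powell',options=dict(maxiter=60));p=o.x
    print(round(o.fun,2),p.round(1))
    if best is None or o.fun<best.fun:best=o
np.save('p.npy',best.x)
s,c,h=path(best.x)
for i in range(0,len(s),5):print(s[i],c[i].round(1),np.degrees(h[i]).round(1))
E
time python3 fit1.py
```

```text
-147.17 [ 6.330e+02  4.030e+01  1.756e+02  1.270e+01  1.040e+01  1.130e+01
  1.410e+01  1.580e+01  1.700e+01 -4.000e-01  2.200e+00 -3.000e-01
 -1.700e+00 -2.100e+00  1.000e-01]
-155.46 [ 6.269e+02  4.070e+01  1.754e+02  1.470e+01  1.270e+01  1.150e+01
  1.270e+01  1.650e+01  1.400e+01 -1.000e-01  2.300e+00  1.000e+00
 -1.700e+00 -0.000e+00 -2.000e-01]
-141.56 [ 6.343e+02  3.990e+01  1.755e+02  6.400e+00  1.730e+01  1.420e+01
  1.100e+01  1.360e+01  1.710e+01 -7.000e-01 -0.000e+00  1.400e+00
 -1.400e+00 -1.400e+00  2.000e-01]
-119.39 [ 6.483e+02  3.900e+01  1.756e+02  4.200e+00  8.900e+00  1.380e+01
  1.130e+01  1.440e+01  2.300e+01 -2.000e-01  2.200e+00 -1.800e+00
  2.100e+00 -1.500e+00  2.000e-01]
-151.25 [ 6.300e+02  4.040e+01  1.757e+02  1.510e+01  9.900e+00  1.290e+01
  1.300e+01  1.580e+01  1.480e+01 -1.000e+00  2.500e+00 -6.000e-01
 -1.200e+00  8.000e-01 -0.000e+00]
-153.01 [ 6.283e+02  4.040e+01  1.754e+02  1.340e+01  1.580e+01  1.290e+01
  1.120e+01  1.150e+01  1.500e+01 -7.000e-01 -3.200e+00 -1.600e+00
 -8.000e-01  6.000e-01 -0.000e+00]
0.0 [626.9  40.7] 175.4
10.0 [616.9  41.5] 175.4
20.0 [607.   42.3] 175.4
30.0 [597.   43.1] 175.4
40.0 [587.   43.9] 175.4
50.0 [577.1  44.7] 175.4
60.0 [567.1  45.5] 175.4
70.0 [557.1  46.3] 175.4
80.0 [547.2  47.6] 168.6
90.0 [537.5  50. ] 161.9
100.0 [528.2  53.5] 155.9
110.0 [519.2  58. ] 150.1
120.0 [510.7  63.3] 144.6
130.0 [502.8  69.4] 139.4
140.0 [495.5  76.2] 133.9
150.0 [488.8  83.6] 128.1
160.0 [483.   91.7] 122.0
170.0 [478.2 100.5] 114.4
180.0 [474.5 109.8] 106.8
190.0 [472.  119.5] 100.4
200.0 [470.7 129.4] 94.0
210.0 [470.  139.4] 94.0
220.0 [469.3 149.3] 94.0
230.0 [468.6 159.3] 94.0
240.0 [467.9 169.3] 94.0
real	0m11.675s
user	0m12.220s
sys	0m0.036s
```

```bash
sed -i 's/    return s,np.c_\[x,y\],h/    return s,np.c_[x,y],h/; s/k=p\[3:3+NB\];return -(tot/tot-=.5*(p[0]-632.8)**2;k=p[3:3+NB];return -(tot/' fit.py
sed -i 's/r.normal(0,1,3+NB+6)\*np.r_\[1,1/r.normal(0,1,3+NB+6)*np.r_[.3,.5/' fit1.py
cat > nxt.py <<'E'
from fit import *
import sys
# usage: nxt.py e [steps...]: e = slider mid ahead of TCP (mm); prints tool moves from now, sequentially
p=np.load('p.npy');s,c,h=path(p);e=float(sys.argv[1])
st=robot.read_state();M=R.from_rotvec(st['orientation']).as_matrix();o=np.array(st['tool_pos'])*1e3
hd=np.arctan2(M[1,0],M[0,0])
ft=M.T@np.array(st['force']);print('tool force',ft.round(1),'torque tool',(M.T@np.array(st['wrist_torque'])).round(2),'z',o[2].round(1))
m=o[:2]+e*M[:2,0]
s0=s[np.argmin(((c-m)**2).sum(1))]
f=lambda S:(np.array([np.interp(S,s,c[:,0]),np.interp(S,s,c[:,1])]),np.interp(S,s,h))
C,H=f(s0);lat=np.dot(m-C,[np.sin(H),-np.cos(H)])  # + = tool +y side when tool z is down? printed below in tool y
ty=M[:2,1];print('s',s0,'rail is at tool y %.2f from hand'%np.dot(C-m,ty),'heading err turn %.2f'%np.degrees(hd-H))
pos,hh=o[:2].copy(),hd
for d in map(float,sys.argv[2:]):
    s0=s0+d;C,H=f(s0);T=C-e*np.array([np.cos(H),np.sin(H)]);q=T-pos
    X=np.array([np.cos(hh),np.sin(hh)]);Y=np.array([np.sin(hh),-np.cos(hh)])
    if np.dot(Y,ty)<0 and pos is not None and hh==hd: pass
    print('s %.0f: %.4f %.4f turn %.2f'%(s0,q@X/1e3,q@Y/1e3,np.degrees(hh-H)));pos,hh=T,H
E
python3 fit1.py
python3 -m jog '0 .001 -.0008 0 0;0 .002 0 0 0;0 .003 0 0 0;0 .003 0 0 0;0 .003 0 0 0;0 0 0 0 0' 6
python3 nxt.py 2.6 5 5 5 5 5 5 5
```

```text
-147.16 [ 6.327e+02  4.030e+01  1.756e+02  1.270e+01  1.040e+01  1.070e+01
  1.520e+01  1.640e+01  1.500e+01 -4.000e-01  2.200e+00  0.000e+00
 -1.700e+00  2.000e-01 -1.000e-01]
-146.77 [ 6.329e+02  4.020e+01  1.756e+02  1.040e+01  1.620e+01  1.320e+01
  1.000e+01  1.290e+01  1.710e+01 -8.000e-01 -3.200e+00 -9.000e-01
 -1.400e+00 -1.000e-01 -0.000e+00]
-143.47 [ 6.323e+02  4.020e+01  1.756e+02  8.100e+00  1.660e+01  1.530e+01
  1.070e+01  1.220e+01  1.700e+01 -6.000e-01 -2.000e-01  1.500e+00
 -1.300e+00  6.000e-01  0.000e+00]
-147.89 [ 6.322e+02  4.020e+01  1.756e+02  1.280e+01  1.230e+01  1.050e+01
  1.240e+01  1.780e+01  1.600e+01 -1.100e+00  2.500e+00 -1.000e+00
 -1.300e+00  6.000e-01  0.000e+00]
-148.58 [ 6.311e+02  4.060e+01  1.759e+02  1.510e+01  1.050e+01  9.800e+00
  1.320e+01  1.780e+01  1.620e+01 -4.000e-01  2.300e+00 -6.000e-01
 -1.500e+00 -3.000e-01 -2.000e-01]
-133.42 [ 6.339e+02  4.000e+01  1.756e+02  1.420e+01  1.700e+01  1.410e+01
  1.290e+01  1.120e+01  1.020e+01 -9.000e-01 -3.100e+00 -0.000e+00
 -1.700e+00 -1.100e+00  3.000e-01]
0.0 [631.1  40.6] 175.9
10.0 [621.1  4
[... 380 characters left out ...]
 88.4] 125.3
170.0 [479.7  96.9] 117.2
180.0 [475.7 106. ] 109.0
190.0 [472.9 115.6] 101.6
200.0 [471.4 125.5] 94.2
210.0 [470.6 135.5] 94.2
220.0 [469.9 145.5] 94.2
230.0 [469.2 155.4] 94.2
240.0 [468.4 165.4] 94.2
t: 9.42
tool_pos: [0.6196, 0.0412, 0.2007]
orientation: [-0.126, -3.139, -0.0]
force: [-0.1, -0.4, -2.9]
opening: 0.0104
gripper_force: 6.0
tool force [ 0.1 -0.4  2.9] torque tool [-0.06 -0.13  0.05] z 200.7
s 14.0 rail is at tool y 0.25 from hand heading err turn -0.53
s 19: 0.0049 0.0002 turn -0.53
s 24: 0.0050 -0.0000 turn 0.00
s 29: 0.0050 0.0000 turn 0.00
s 34: 0.0050 0.0000 turn 0.00
s 39: 0.0050 -0.0000 turn 0.00
s 44: 0.0050 0.0000 turn 0.00
s 49: 0.0050 -0.0000 turn 0.00
```

```bash
python3 -m jog '0 .004 0.0001 0 0;0 .004 0 0 0;0 .004 0 0 0;0 .004 0 0 0;0 .004 0 0 0;0 .004 0 0 0;0 .004 0 0 0;0 0 0 0 0' 6
cat > look.py <<'E'
from h import *
import sys
im,K,P=cam('wrist');np.savez(sys.argv[1],im=im,K=K,P=P)
g=im.mean(2)
E
python3 look.py w6.npz
cat > fit2.py <<'E'
from fit import *
import sys,json
# args: list of name:s0:s1:weight ; last is reference
imgs=[]
for a in sys.argv[1:]:
    n,a0,a1,w=a.split(':');imgs.append(load(n+'.npz',.6 if n[0]=='t' else 1.)+((float(a0),float(a1)),float(w)))
p0=np.load('p.npy')[:3+NB];best=None;N=2*(len(imgs)-1)
for seed in range(8):
    r=np.random.default_rng(seed)
    p=np.r_[p0,[0]*N];p[3:3+NB]=p[3:3+NB]+r.normal(0,2,NB)*(seed>0);p[:3]+=r.normal(0,.3,3)*(seed>0)
    for _ in range(3):
        o=minimize(score,p,(imgs,),method='Powell',options=dict(maxiter=60));p=o.x
    print(round(o.fun,2),np.array2string(p,precision=1,suppress_small=True,max_line_width=200))
    if best is None or o.fun<best.fun:best=o
np.save('p.npy',best.x[:3+NB])
E
python3 fit2.py top0:2:228:1 w1:50:140:.5 w3:4:70:.7 w5:24:85:1 w6:50:110:1.5
python3 nxt.py 2.6 5 5 5 5 5 5 5 5 5 5
```

```text
t: 10.08
tool_pos: [0.5915, 0.0435, 0.2007]
orientation: [-0.126, -3.139, -0.0]
force: [-0.0, -0.5, -2.6]
opening: 0.0099
gripper_force: 6.0
-161.34 [631.9  40.6 175.9  14.1  11.1  10.5  13.   17.2  16.   -0.5   2.2  -1.   -1.3  -1.1  -0.2  -1.    0. ]
-161.39 [630.1  40.8 175.9  15.9  10.6  10.3  10.7  18.8  16.9  -0.1   2.1  -1.2  -1.4  -1.3  -0.2  -1.   -0. ]
-159.99 [631.3  40.9 176.   15.   11.   10.6  11.5  17.8  16.8  -0.7   2.   -1.7  -1.3  -0.5  -0.5  -0.4  -0.2]
-158.74 [631.5  40.8 175.7  15.9   9.4  10.8  13.   16.6  16.9  -1.4   1.9  -2.1  -1.8  -0.6  -0.4  -1.2  -0.4]
-164.97 [630.   40.6 175.6  11.3  15.1   9.9  13.6  15.8  15.2   0.4   2.3   0.8  -1.3   0.8  -0.2   0.2  -0.2]
-161.58 [631.8  40.6 175.8  13.7  10.6   9.9  13.5  18.   16.1   0.2   2.1  -0.4  -1.5  -1.   -0.2  -1.4  -0.1]
-160.97 [629.8  40.8 175.8  16.6  10.4   9.1  14.1  17.1  15.7  -1.    2.2  -2.2  -1.1  -2.7  -0.1  -0.8  -0.1]
-160.83 [629.8  40.6 175.7  16.6  11.4   9.6  12.   17.3  15.9  -1.5   2.3  -2.3  -1.2  -2.9   0.1  -0.8   0. ]
tool force [0.2 0.9 2.1] torque tool [-0.05 -0.15  0.02] z 200.8
s 40.0 rail is at tool y 0.04 from hand heading err turn -0.20
s 45: 0.0042 0.0000 turn -0.20
s 50: 0.0050 -0.0000 turn 0.00
s 55: 0.0050 -0.0000 turn 0.00
s 60: 0.0050 0.0000 turn 0.00
s 65: 0.0050 -0.0000 turn 0.00
s 70: 0.0050 0.0000 turn 0.00
s 75: 0.0050 -0.0000 turn 2.60
s 80: 0.0050 -0.0001 turn 2.60
s 85: 0.0050 -0.0000 turn 2.60
s 90: 0.0050 -0.0001 turn 2.60
```

```bash
python3 -m jog '0 .004 0 0 0;0 .004 0 0 0;0 .004 0 0 0;0 .004 0 0 0;0 .004 0 0 0;0 0 0 0 0' 6
python3 look.py w7.npz
python3 fit2.py top0:2:228:1 w1:50:140:.5 w5:24:85:1 w6:50:110:1 w7:72:130:2 | sort -n | head -3
python3 nxt.py 2.6 4 4 4 4 4 4 4 4 4 4
```

```text
t: 10.63
tool_pos: [0.5716, 0.0451, 0.2006]
orientation: [-0.126, -3.139, -0.0]
force: [0.7, 0.1, -3.1]
opening: 0.0098
gripper_force: 6.0
-171.45 [629.8  40.4 175.   10.2  12.3  12.5  15.5  15.6  14.2   0.9   2.   -0.9   1.9  -2.7  -0.   -0.3  -0.4]
-170.61 [630.6  41.1 175.6  10.8  11.7  15.   10.6  16.8  16.3   1.6   1.7   2.4  -1.8  -1.4  -0.4  -0.9  -0.1]
-168.62 [630.9  40.6 175.6  11.1  15.2   9.9  13.4  15.8  15.8  -0.2   2.2  -0.   -1.3  -1.8  -0.1  -1.3   0.1]
tool force [-0.5  0.   1.7] torque tool [-0.01 -0.13 -0.01] z 200.8
s 60.0 rail is at tool y 0.44 from hand heading err turn 0.46
s 64: 0.0034 0.0005 turn 0.46
s 68: 0.0040 0.0000 turn 0.00
s 72: 0.0040 -0.0000 turn 0.94
s 76: 0.0040 -0.0001 turn 1.88
s 80: 0.0040 -0.0001 turn 1.88
s 84: 0.0040 -0.0001 turn 1.88
s 88: 0.0040 -0.0001 turn 1.88
s 92: 0.0040 -0.0001 turn 1.88
s 96: 0.0040 -0.0001 turn 2.26
s 100: 0.0040 -0.0001 turn 2.26
```

```bash
python3 -m jog '0 .0034 .0002 0 .4;0 .004 .0001 0 0.2;0 .004 0 0 1;0 .004 0 0 1.8;0 0 0 0 0' 5
python3 look.py w8.npz
python3 fit2.py top0:2:228:1 w1:50:140:.5 w6:50:110:1 w7:72:130:1.5 w8:90:145:2 | sort -n | head -3
python3 nxt.py 2.6 4 4 4 4 4 4 4 4 4 4
```

```text
t: 11.1
tool_pos: [0.5563, 0.0469, 0.2006]
orientation: [-0.222, -3.133, -0.0]
force: [0.0, -0.1, -1.7]
opening: 0.0099
gripper_force: 5.0
-174.5 [629.3  40.  174.9  11.7   9.9  13.8  14.2  16.9  13.7   1.2   2.3  -0.7   2.1  -1.7   0.2   0.2   0.1]
-174.4 [629.3  39.8 175.5   8.9  10.4  12.   14.8  16.2  17.2  -1.8  -2.6   2.   -0.5  -1.7   1.2  -0.6   0.1]
-167.71 [629.3  40.2 175.   11.8   9.3  15.5  13.3  15.6  15.5   1.4   2.2  -0.4   1.9   2.3  -0.1   0.3   0. ]
tool force [-0.5  1.   1.8] torque tool [-0.02 -0.11 -0.04] z 200.7
s 76.0 rail is at tool y -0.43 from hand heading err turn 0.31
s 80: 0.0044 -0.0005 turn 2.46
s 84: 0.0040 -0.0001 turn 2.15
s 88: 0.0040 -0.0001 turn 2.15
s 92: 0.0040 -0.0001 turn 2.15
s 96: 0.0040 -0.0001 turn 1.82
s 100: 0.0040 -0.0001 turn 1.82
s 104: 0.0040 -0.0001 turn 1.82
s 108: 0.0040 -0.0001 turn 1.82
s 112: 0.0040 -0.0001 turn 1.82
s 116: 0.0040 -0.0001 turn 2.18
```

```bash
python3 -m jog '0 .004 -.0002 0 1.9;0 .004 -.0001 0 2;0 .004 -.0001 0 2.1;0 0 0 0 0' 5
python3 look.py w9.npz
python3 fit2.py top0:2:228:1 w1:50:140:.5 w6:50:110:1 w7:72:130:1 w8:90:145:1.5 w9:102:155:2 | sort -n | head -3
python3 nxt.py 2.6 4 4 4 4 4 4 4 4 4 4
```

```text
t: 11.48
tool_pos: [0.5448, 0.0485, 0.2007]
orientation: [-0.384, -3.118, -0.0]
force: [-0.2, -0.6, -1.3]
opening: 0.01
gripper_force: 5.0
-204.15 [630.4  38.6 175.1  11.1   6.2  11.1  13.8  17.7  20.   -0.6  -2.    1.3  -0.1  -1.    0.   -1.7   0.3  -1.5   0.4]
-197.33 [631.7  39.3 175.   10.7   9.9  13.1  18.7  17.4   9.4  -1.2  -2.9   1.7  -1.   -2.2   0.6   0.7   0.1  -0.6   0.6]
-197.27 [629.1  39.9 174.9  11.8   9.8  14.   15.1  15.4  14.5   1.2   2.4  -0.6   2.2  -1.3   0.1   0.4   0.1   0.    0.1]
tool force [1.4 0.2 2.3] torque tool [-0.11 -0.12 -0.05] z 200.8
s 88.0 rail is at tool y -1.59 from hand heading err turn 0.13
s 92: 0.0033 -0.0016 turn 2.17
s 96: 0.0040 -0.0000 turn 1.13
s 100: 0.0040 -0.0000 turn 1.13
s 104: 0.0040 -0.0000 turn 1.13
s 108: 0.0040 -0.0000 turn 1.13
s 112: 0.0040 -0.0000 turn 1.13
s 116: 0.0040 -0.0001 turn 1.59
s 120: 0.0040 -0.0001 turn 2.04
s 124: 0.0040 -0.0001 turn 2.04
s 128: 0.0040 -0.0001 turn 2.04
```

```bash
python3 - <<'E'
t=open('fit.py').read()
t=t.replace("tot-=w*.15*np.sum(off**2)","tot-=(w*.15 if i==0 else 2.)*np.sum(off**2)")
t=t.replace("tot-=.5*(p[0]","""if MIDS is not None:
        d=MIDS[:,None]-c[None];j=np.argmin((d**2).sum(2),1);lat=(d[np.arange(len(j)),j]*n[j]).sum(1);tot-=2*np.sum((lat/.6)**2)
    tot-=.5*(p[0]""")
t=t.replace("NB=6;","""import glob,re
def mids(e=2.6):
    from plant import robot
    Tc=np.array(TFC);out=[]
    for f in sorted(glob.glob('w*.npz')):
        if int(re.findall(r'\\d+',f)[0])<5: continue
        T=np.load(f)['P']@np.linalg.inv(Tc);out.append(T[:2,3]*1e3+e*T[:2,0])
    return np.array(out)
TFC=np.load('tfc.npy');MIDS=mids()
NB=6;""")
open('fit.py','w').write(t)
from plant import robot
import numpy as np;np.save('tfc.npy',np.array(robot.read_camera('wrist')['tool_from_camera']))
E
python3 -c "
import numpy as np;p=np.load('p.npy');p[:9]=[632,40.3,175.4,11.8,9.8,14,15.1,15.4,14.5];np.save('p.npy',p)"
python3 fit2.py top0:2:228:1 w1:50:140:.5 w6:50:110:1 w7:72:130:1 w8:90:145:1.5 w9:102:155:2 | sort -n | head -4
python3 nxt.py 2.6 4 4 4 4 4 4 4 4 4 4
```

```text
-198.42 [629.8  41.2 175.6   8.2   7.9  14.1  15.5  16.6  16.8  -0.6  -3.5  -0.1  -0.9  -0.2  -0.2  -0.1  -0.1  -0.3   0.1]
-191.47 [630.9  40.9 175.5  11.4   9.2  14.7  16.4  13.1  15.3   1.2   1.9   0.1   1.   -0.8  -0.4   0.5  -0.2   0.3  -0.2]
-190.4 [630.9  40.9 175.6  11.4   9.8  13.8  15.8  14.1  15.6   1.5   1.9   0.1  -0.9  -0.8  -0.3   0.5  -0.1   0.3  -0.2]
-190.25 [631.8  40.9 175.7  10.2  11.1  13.5  14.6  15.   15.8   1.6   1.8   0.2  -0.9  -0.2  -0.3  -0.    0.1  -0.4   0.3]
tool force [-0.7  0.1  1.6] torque tool [-0.04 -0.08 -0.02] z 200.8
s 88.0 rail is at tool y -0.33 from hand heading err turn -2.75
s 92: 0.0045 -0.0004 turn -1.24
s 96: 0.0040 -0.0000 turn 1.45
s 100: 0.0040 -0.0000 turn 1.45
s 104: 0.0040 -0.0000 turn 1.45
s 108: 0.0040 -0.0000 turn 1.45
s 112: 0.0040 -0.0000 turn 1.45
s 116: 0.0040 -0.0001 turn 2.02
s 120: 0.0040 -0.0001 turn 2.59
s 124: 0.0040 -0.0001 turn 2.59
s 128: 0.0040 -0.0001 turn 2.59
```

```bash
python3 - <<'E'
t=open('fit.py').read()
t=t.replace("        tot+=w*np.mean(","""        z=[]
        for r in(-4.7,0.,4.7):
            t=pj(np.c_[c[m]+off+r*n[m],np.full(m.sum(),100.)]/1000,K,P);z.append(map_coordinates(g,[t[:,1],t[:,0]],order=1,mode='nearest'))
        tot+=w*np.mean(np.clip(z[1]-.5*(z[0]+z[2]),-20,40))
        tot+=w*np.mean(""")
open('fit.py','w').write(t)
E
cp p.npy p_a.npy
python3 -c "
import numpy as np;p=np.load('p.npy');p[:9]=[632,40.3,175.4,11.4,9.8,14,15.1,15.4,14.5];np.save('p.npy',p)"
python3 fit2.py top0:2:228:1 w1:50:140:.5 w6:50:110:1 w7:72:130:1 w8:90:145:1.5 w9:102:155:2 | sort -n | head -4
python3 nxt.py 2.6 4 4 4 
python3 - <<'E'
from fit import *
w=np.load('w9.npz');im=w['im'].copy();big=cv2.resize(im[0:260,200:440],None,fx=3,fy=2.2,interpolation=cv2.INTER_CUBIC)
s,c,h=path(np.load('p.npy'));n=np.c_[-np.sin(h),np.cos(h)]
for r,col in((-6,(255,0,0)),(0,(255,255,0)),(6,(0,0,255))):
    q=pj(np.c_[c+r*n,np.full(len(c),100.)]/1e3,w['K'],w['P'])
    for (u,v),ss in zip(q,s):
        if 95<ss<170:cv2.circle(big,(int((u-199.5)*3),int((v+.5)*2.2)),1,col,-1)
save('w9o.png',big)
E
```

```text
-420.07 [628.   41.2 175.4  12.   11.2  13.1  16.3  15.4  12.4   1.4   0.    0.3   1.1  -0.4  -0.3   0.    0.1  -0.2   0.2]
-419.71 [627.9  41.3 175.6  13.6   8.5  15.5  13.6  16.   13.8   2.   -0.5   0.3   1.1  -0.4  -0.4  -0.1   0.1  -0.1   0. ]
-418.74 [629.9  41.1 175.6  11.4  10.6  13.7  14.5  16.   14.2   2.   -0.4   0.3   1.1  -0.4  -0.3  -0.2   0.3  -0.2   0.2]
-417.42 [629.4  40.8 175.3  11.5  10.4  13.6  15.9  15.1  13.5   1.7  -0.3   0.3   1.1  -0.1  -0.5   0.2   0.   -0.1   0.1]
tool force [-0.7  0.1  1.6] torque tool [-0.04 -0.08 -0.02] z 200.8
s 86.0 rail is at tool y 0.03 from hand heading err turn -0.52
s 90: 0.0043 -0.0000 turn 1.68
s 94: 0.0040 -0.0001 turn 2.13
s 98: 0.0040 -0.0001 turn 2.05
```

View pics/w9o.png

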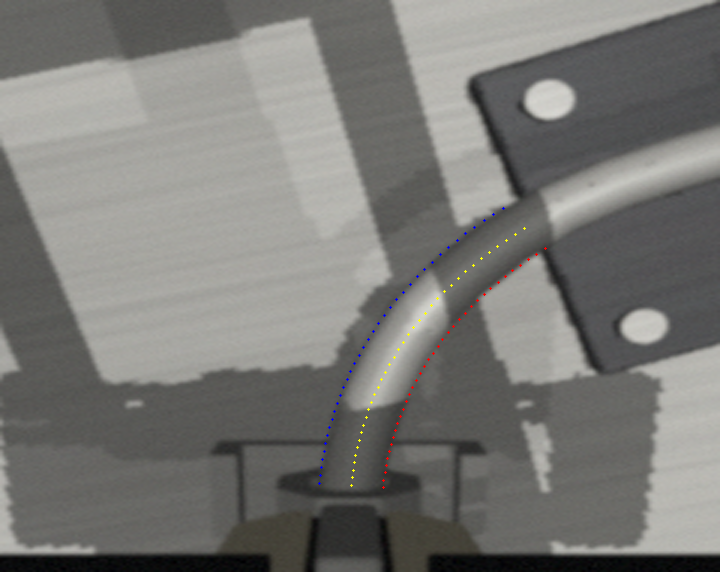

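The overlay shows the fit following the rod closely through the bend, and the seeds now agree. I continue round the bend.

```bash
python3 -m jog '0 .004 0.0001 0 2;0 .004 0 0 2.1;0 .004 0 0 2.1;0 0 0 0 0' 5
python3 look.py w10.npz
python3 fit2.py top0:2:228:1 w1:50:140:.5 w6:50:110:1 w7:72:130:1 w8:90:145:1.5 w9:102:165:2 w10:114:180:2| sort -n | head -3
python3 nxt.py 2.6 4 4 4 4 4 4 4 4 4 4
```

```text
t: 11.92
tool_pos: [0.5334, 0.0519, 0.2007]
orientation: [-0.551, -3.093, -0.0]
force: [-0.3, 0.3, -3.0]
opening: 0.0101
gripper_force: 5.0
-553.25 [628.   41.2 175.4  12.1  11.2  13.1  16.2  16.9  10.5   1.2   0.2   0.3   1.1  -0.4  -0.3   0.    0.1  -0.1   0.   -0.1  -0. ]
-552.79 [627.9  41.4 175.5  12.   11.6  13.2  15.4  18.4   9.2   1.    0.2   0.3   1.1  -0.3  -0.4   0.1   0.1  -0.4   0.2  -0.5   0.2]
-549.82 [629.8  41.3 175.8  12.2  10.2  14.   13.8  20.    8.5   1.3  -0.    0.3   1.1  -0.3  -0.3  -0.1   0.1  -0.4   0.2   0.1  -0.2]
tool force [-0.9 -0.3  1.6] torque tool [-0.07 -0.16  0.03] z 200.8
s 98.0 rail is at tool y -0.40 from hand heading err turn -0.30
s 102: 0.0043 -0.0005 turn 1.75
s 106: 0.0040 -0.0001 turn 2.05
s 110: 0.0040 -0.0001 turn 2.05
s 114: 0.0040 -0.0001 turn 2.05
s 118: 0.0040 -0.0001 turn 2.40
s 122: 0.0040 -0.0001 turn 2.40
s 126: 0.0040 -0.0001 turn 2.40
s 130: 0.0040 -0.0001 turn 2.40
s 134: 0.0040 -0.0001 turn 2.40
s 138: 0.0040 -0.0001 turn 2.69
```

```bash
python3 -m jog '0 .0042 -.0004 0 1.8;0 .004 -.0001 0 2;0 .004 -.0001 0 2.1;0 .004 -.0001 0 2.1;0 0 0 0 0' 5
python3 look.py w11.npz
python3 fit2.py top0:2:228:1 w1:50:140:.5 w7:72:130:1 w8:90:145:1 w9:102:165:1.5 w10:114:180:2 w11:130:190:2| sort -n | head -2
python3 nxt.py 2.6 4 4 4 4 4 4 4 4 4 4
```

```text
t: 12.38
tool_pos: [0.5185, 0.0577, 0.2008]
orientation: [0.764, 3.047, 0.001]
force: [-0.9, 0.8, -2.5]
opening: 0.0103
gripper_force: 5.0
-534.8 [627.9  41.3 175.4  12.2  11.2  13.3  15.5  17.1  10.3   1.5  -0.4   0.3   1.    0.    0.   -0.4   0.2  -0.1  -0.2  -0.   -0.1]
-533.54 [629.3  41.3 175.7  12.4  10.1  13.8  14.7  17.3  11.6   1.7  -0.4   0.3   1.1   0.2  -0.   -0.1  -0.   -0.4   0.1   0.3  -0.4]
tool force [1.3 0.7 0.9] torque tool [-0.21  0.05  0.01] z 200.8
s 114.0 rail is at tool y 0.02 from hand heading err turn 0.07
s 118: 0.0042 -0.0000 turn 2.51
s 122: 0.0040 -0.0001 turn 2.43
s 126: 0.0040 -0.0001 turn 2.43
s 130: 0.0040 -0.0001 turn 2.43
s 134: 0.0040 -0.0001 turn 2.43
s 138: 0.0040 -0.0001 turn 2.63
s 142: 0.0040 -0.0001 turn 2.83
s 146: 0.0040 -0.0001 turn 2.83
s 150: 0.0040 -0.0001 turn 2.83
s 154: 0.0040 -0.0001 turn 2.83
```

```bash
python3 -m jog '0 .0042 0 0 2.5;0 .004 -.0001 0 2.4;0 .004 -.0001 0 2.4;0 .004 -.0001 0 2.4;0 .004 -.0001 0 2.4;0 0 0 0 0' 5
python3 look.py w12.npz
python3 fit2.py top0:2:228:1 w1:50:140:.5 w8:90:145:1 w9:102:165:1 w10:114:180:1.5 w11:130:190:2 w12:150:210:2| sort -n | head -2
python3 nxt.py 2.6 4 4 4 4 4 4 4 4 4 4
```

```text
t: 12.93
tool_pos: [0.5016, 0.0686, 0.2011]
orientation: [1.081, 2.949, 0.002]
force: [-0.6, 2.3, -0.6]
opening: 0.0098
gripper_force: 5.0
-536.77 [627.7  41.3 175.4  12.2  11.2  13.4  15.4  17.4  10.4   1.4  -0.    0.3   1.1  -0.2   0.1  -0.3   0.1   0.1  -0.1  -0.    0.2]
-536.07 [628.5  41.4 175.6  12.   10.7  14.8  13.8  16.3  11.2   2.   -0.3   0.4   1.1  -0.3   0.3  -0.4   0.2  -0.2   0.2   0.2  -0.4]
tool force [2.7 2.4 0.1] torque tool [-0.61  0.36  0.01] z 201.0
s 134.0 rail is at tool y -0.36 from hand heading err turn 0.31
s 138: 0.0041 -0.0004 turn 2.95
s 142: 0.0040 -0.0001 turn 2.82
s 146: 0.0040 -0.0001 turn 2.82
s 150: 0.0040 -0.0001 turn 2.82
s 154: 0.0040 -0.0001 turn 2.82
s 158: 0.0040 -0.0001 turn 2.82
s 162: 0.0040 -0.0001 turn 3.18
s 166: 0.0040 -0.0001 turn 3.18
s 170: 0.0040 -0.0001 turn 3.18
s 174: 0.0040 -0.0001 turn 3.18
```

```bash
python3 -m jog '0 0 .0005 -.0005 0;0 0 0 0 0;0 0 0 0 0' 5
python3 nxt.py 2.6
python3 -m jog '0 0 0 -.0005 1;0 0 0 0 0;0 0 0 0 0' 5
python3 nxt.py 2.6
```

```text
t: 13.23
tool_pos: [0.5019, 0.0685, 0.2012]
orientation: [-1.08, -2.95, -0.0]
force: [-0.1, 2.9, -2.4]
opening: 0.01
gripper_force: 5.0
tool force [1.9 2.2 2.4] torque tool [-0.64  0.28 -0.  ] z 201.2
s 134.0 rail is at tool y -0.50 from hand heading err turn 0.21
t: 13.48
tool_pos: [0.5017, 0.0686, 0.2015]
orientation: [-1.108, -2.94, -0.0]
force: [1.4, 3.6, -4.5]
opening: 0.0101
gripper_force: 5.0
tool force [1.3 3.6 4.5] torque tool [-0.9   0.21 -0.07] z 201.5
s 134.0 rail is at tool y -0.47 from hand heading err turn -0.85
```

```bash
python3 -m jog '0 0 0 .0005 -1;0 0 -.0005 0 0;0 0 -.0005 0 0;0 0 0 0 0;0 0 0 0 0' 5
python3 nxt.py 2.6
python3 -m jog '0 0 -.0005 0 -1;0 0 0 0 0;0 0 0 0 0' 5
python3 nxt.py 2.6
```

```text
t: 13.9
tool_pos: [0.5012, 0.0678, 0.2014]
orientation: [1.082, 2.949, 0.0]
force: [1.5, 3.8, -3.6]
opening: 0.0106
gripper_force: 5.0
tool force [1.3 3.8 3.6] torque tool [-0.98  0.07 -0.06] z 201.4
s 134.0 rail is at tool y 0.50 from hand heading err turn 0.15
t: 14.15
tool_pos: [0.5008, 0.0673, 0.2013]
orientation: [1.056, 2.958, 0.0]
force: [2.5, 3.5, -2.9]
opening: 0.0107
gripper_force: 5.0
tool force [0.3 4.3 2.9] torque tool [-1.02 -0.08 -0.01] z 201.3
s 134.0 rail is at tool y 1.11 from hand heading err turn 1.16
```

```bash
python3 -m jog '0 0 .001 0 0;0 0 .0005 0 0;0 0 0 0 0;0 0 0 0 0' 5
python3 nxt.py 2.6
python3 -m jog '0 0 .0005 0 0;0 0 0.0005 0 0;0 0 0 0 0;0 0 0 0 0' 5
python3 nxt.py 2.6
```

```text
t: 14.48
tool_pos: [0.5016, 0.0684, 0.2013]
orientation: [-1.056, -2.959, 0.001]
force: [1.3, 1.8, -1.3]
opening: 0.0101
gripper_force: 5.0
tool force [0.1 2.2 1.3] torque tool [-0.5  -0.09 -0.01] z 201.3
s 134.0 rail is at tool y -0.20 from hand heading err turn 1.14
t: 14.82
tool_pos: [0.5021, 0.0691, 0.2011]
orientation: [-1.056, -2.958, 0.001]
force: [-0.2, -0.1, -2.6]
opening: 0.01
gripper_force: 5.0
tool force [ 0.1 -0.2  2.6] torque tool [-0.06 -0.14  0.01] z 201.1
s 134.0 rail is at tool y -1.07 from hand heading err turn 1.14
```

```bash
python3 -m jog '0 .004 0 0 3;0 .004 -.0001 0 2.8;0 .004 -.0001 0 2.8;0 0 0 0 0' 5
python3 nxt.py 2.6 4 4 4
python3 look.py w13.npz
python3 fit2.py top0:2:228:1 w1:50:140:.5 w9:102:165:1 w10:114:180:1.5 w11:130:190:2 w12:150:210:2 w13:162:220:2| sort -n | head -2
python3 nxt.py 2.6 4 4 4 4 4 4 4 4 4 4
```

```text
t: 15.15
tool_pos: [0.4928, 0.0775, 0.2011]
orientation: [-1.278, -2.869, 0.0]
force: [-0.3, -0.4, -1.6]
opening: 0.0104
gripper_force: 5.0
tool force [-0.1 -0.5  1.6] torque tool [-0.08 -0.04  0.02] z 201.1
s 146.0 rail is at tool y -0.98 from hand heading err turn 0.70
s 150: 0.0034 -0.0010 turn 3.52
s 154: 0.0040 -0.0001 turn 2.82
s 158: 0.0040 -0.0001 turn 2.82
-609.66 [627.7  41.2 175.5  12.2  11.2  13.4  15.3  17.6   9.9   1.4   0.1   0.3   1.1  -0.2   0.1   0.1  -0.   -0.    0.2  -0.    0.1]
-606.85 [626.4  41.6 175.4  12.   11.9  14.6  14.2  18.4   8.4   1.3   0.    0.4   1.1  -0.3   0.3  -0.1   0.3  -0.4   0.9  -0.1   0.2]
tool force [-0.4 -0.3  2.1] torque tool [-0.12 -0.03  0.04] z 201.1
s 146.0 rail is at tool y -1.09 from hand heading err turn 0.88
s 150: 0.0037 -0.0011 turn 3.69
s 154: 0.0040 -0.0001 turn 2.81
s 158: 0.0040 -0.0001 turn 2.81
s 162: 0.0040 -0.0001 turn 3.22
s 166: 0.0040 -0.0001 turn 3.22
s 170: 0.0040 -0.0001 turn 3.22
s 174: 0.0040 -0.0001 turn 3.22
s 178: 0.0040 -0.0001 turn 3.22
s 182: 0.0040 -0.0001 turn 2.51
s 186: 0.0040 -0.0001 turn 1.81
```

```bash
python3 -m jog '0 .004 -.0001 0 2.9;0 .004 -.0001 0 2.8;0 .004 -.0001 0 2.8;0 .004 -.0001 0 3.2;0 0 0 0 0' 5
python3 nxt.py 2.6 4 4 4
python3 look.py w14.npz
python3 fit2.py top0:2:228:1 w1:50:140:.5 w9:102:165:1 w11:130:190:1.5 w12:150:210:2 w13:162:220:2 w14:178:230:2| sort -n | head -2
python3 nxt.py 2.6 4 4 4 4 4 4 4 4 4 4
```

```text
t: 15.62
tool_pos: [0.4832, 0.0899, 0.2013]
orientation: [1.562, 2.726, 0.001]
force: [0.5, 0.9, -2.4]
opening: 0.0098
gripper_force: 5.0
tool force [0.5 0.8 2.4] torque tool [-0.19  0.12 -0.02] z 201.3
s 162.0 rail is at tool y -1.07 from hand heading err turn 0.73
s 166: 0.0034 -0.0011 turn 3.95
s 170: 0.0040 -0.0001 turn 3.22
s 174: 0.0040 -0.0001 turn 3.22
-629.49 [627.8  41.3 175.5  12.2  11.2  13.5  15.3  17.6   9.9   1.4   0.    0.3   1.1  -0.1  -0.   -0.1   0.2  -0.    0.   -0.   -0.1]
-626.89 [626.9  41.3 175.4  12.2  11.9  13.7  14.5  18.2   9.    1.2   0.1   0.3   1.1  -0.5   0.3   0.1  -0.4  -0.1   0.1  -0.2   0.4]
tool force [0.4 0.6 3.4] torque tool [-0.29  0.17 -0.08] z 201.3
s 162.0 rail is at tool y -1.02 from hand heading err turn 0.90
s 166: 0.0036 -0.0011 turn 4.12
s 170: 0.0040 -0.0001 turn 3.22
s 174: 0.0040 -0.0001 turn 3.22
s 178: 0.0040 -0.0001 turn 3.22
s 182: 0.0040 -0.0001 turn 2.51
s 186: 0.0040 -0.0001 turn 1.81
s 190: 0.0040 -0.0001 turn 1.81
s 194: 0.0040 -0.0001 turn 1.81
s 198: 0.0040 -0.0001 turn 1.81
s 202: 0.0040 -0.0000 turn 0.90
```

```bash
python3 -m jog '0 .004 .0003 .0003 3.2;0 .004 0 0 3.2;0 .004 0 0 3.2;0 0 0 0 0' 5
python3 nxt.py 2.6 4 4 4
python3 -m jog '0 .004 0 0 3.2;0 .004 0 0 2.6;0 0 0 0 0' 5
python3 look.py w15.npz
python3 fit2.py top0:2:228:1 w1:50:140:.5 w9:102:165:1 w11:130:190:1.5 w12:150:210:2 w13:162:220:2 w14:178:230:2| sort -n | head -2
python3 nxt.py 2.6 4 4 4 4 4 4 4 4 4 4
```

```text
t: 16.0
tool_pos: [0.4782, 0.1007, 0.2012]
orientation: [1.783, 2.586, 0.001]
force: [1.0, 1.9, -1.3]
opening: 0.0102
gripper_force: 5.0
tool force [1.4 1.6 1.3] torque tool [-0.39  0.33  0.  ] z 201.2
s 174.0 rail is at tool y -1.60 from hand heading err turn 0.84
s 178: 0.0033 -0.0017 turn 4.06
s 182: 0.0040 -0.0001 turn 2.51
s 186: 0.0040 -0.0001 turn 1.81
t: 16.25
tool_pos: [0.4756, 0.1082, 0.2012]
orientation: [1.91, 2.494, 0.001]
force: [1.1, 2.9, -1.9]
opening: 0.0098
gripper_force: 5.0
-629.55 [627.8  41.3 175.5  12.2  11.2  13.5  15.4  17.6   9.9   1.3   0.    0.3   1.1  -0.1  -0.   -0.1   0.2  -0.    0.   -0.   -0.1]
-625.61 [627.4  41.4 175.5  12.1  11.9  13.6  14.3  18.2   9.6   1.4   0.    0.4   1.1  -0.4   0.2  -0.1   0.   -0.1   0.3  -0.2   0.6]
tool force [2.7 1.7 1.7] torque tool [-0.5   0.33 -0.06] z 201.2
s 182.0 rail is at tool y -1.50 from hand heading err turn 0.99
s 186: 0.0033 -0.0015 turn 2.80
s 190: 0.0040 -0.0001 turn 1.81
s 194: 0.0040 -0.0001 turn 1.81
s 198: 0.0040 -0.0001 turn 1.81
s 202: 0.0040 -0.0000 turn 0.90
s 206: 0.0040 -0.0000 turn 0.00
s 210: 0.0040 0.0000 turn 0.00
s 214: 0.0040 -0.0000 turn 0.00
s 218: 0.0040 0.0000 turn 0.00
s 222: 0.0040 -0.0000 turn 0.00
```

```bash
python3 -m jog '0 0 .0008 0 0;0 0 0 0 0;0 0 0 0 0' 5
python3 nxt.py 2.6
python3 -m jog '0 0 .0005 0 -1;0 0 0 0 0;0 0 0 0 0' 5
python3 nxt.py 2.6 4
```

```text
t: 16.55
tool_pos: [0.4761, 0.1079, 0.2009]
orientation: [-1.91, -2.494, 0.001]
force: [1.3, 1.0, -1.4]
opening: 0.0101
gripper_force: 5.0
tool force [0.7 1.5 1.4] torque tool [-0.32 -0.04 -0.03] z 200.9
s 182.0 rail is at tool y -1.95 from hand heading err turn 0.84
t: 16.8
tool_pos: [0.4764, 0.1081, 0.2007]
orientation: [-1.89, -2.509, 0.001]
force: [-0.4, -0.0, -2.1]
opening: 0.0101
gripper_force: 5.0
tool force [ 0.1 -0.4  2.1] torque tool [-0.06 -0.02  0.03] z 200.7
s 182.0 rail is at tool y -2.22 from hand heading err turn 1.78
s 186: 0.0035 -0.0022 turn 3.59
```

```bash
python3 -m jog '0 .004 .0002 0 2.4;0 .004 0 0 2;0 0 0 0 0' 5
python3 nxt.py 2.6 
python3 -m jog '0 .004 .0001 0 2;0 .004 0 0 1.8;0 0 0 0 0' 5
python3 look.py w16.npz
python3 fit2.py top0:2:228:1 w9:102:165:1 w11:130:190:1.5 w12:150:210:2 w13:162:220:2 w14:178:225:2 w16:215:226:1| sort -n | head -2
python3 nxt.py 2.6 4 4 4 4 4 4 4 4 4 4
```

```text
t: 17.05
tool_pos: [0.4745, 0.1164, 0.2008]
orientation: [-1.987, -2.433, 0.0]
force: [0.9, -0.4, -2.4]
opening: 0.01
gripper_force: 5.0
tool force [-0.5  0.8  2.4] torque tool [-0.02 -0.02 -0.01] z 200.8
s 192.0 rail is at tool y -2.32 from hand heading err turn 1.80
t: 17.3
tool_pos: [0.4732, 0.1242, 0.2009]
orientation: [-2.065, -2.368, 0.0]
force: [0.2, -0.2, -2.7]
opening: 0.0098
gripper_force: 5.0
-667.01 [628.1  41.2 175.5  12.1  11.1  13.5  15.4  17.6   9.3   1.2   0.2  -0.1   0.1  -0.3   0.5  -0.2   0.2  -0.2   0.2   0.   -0.2]
-665.34 [626.5  41.6 175.6  12.3  12.1  14.4  13.4  20.    6.2   1.3   0.1  -0.3   0.3  -0.4   0.8  -0.1   0.2   0.   -0.3  -0.1  -0. ]
tool force [-0.9 -0.2  1.6] torque tool [-0.07 -0.04 -0.02] z 200.9
s 200.0 rail is at tool y -2.39 from hand heading err turn 1.17
s 204: 0.0046 -0.0024 turn 1.17
s 208: 0.0040 0.0000 turn 0.00
s 212: 0.0040 0.0000 turn 0.00
s 216: 0.0040 0.0000 turn 0.00
s 220: 0.0040 0.0000 turn 0.00
s 224: 0.0040 0.0000 turn 0.00
s 228: 0.0040 0.0000 turn 0.00
s 232: 0.0040 0.0000 turn 0.00
s 236: 0.0040 0.0000 turn 0.00
s 240: 0.0040 0.0000 turn 0.00
```

```bash
python3 -m jog '0 .004 0 0 0.6;0 .004 0 0 0;0 .004 0 0 0;0 0 0 0 0' 5
python3 nxt.py 2.6 
python3 -m jog '0 .004 0 0 0;0 .004 0 0 0;0 .003 0 0 0;0 0 0 0 0' 5
python3 nxt.py 2.6
```

```text
t: 17.68
tool_pos: [0.4717, 0.1365, 0.2009]
orientation: [-2.076, -2.358, -0.0]
force: [-0.4, 0.9, -1.4]
opening: 0.0102
gripper_force: 5.0
tool force [ 0.9 -0.3  1.4] torque tool [-0.1  -0.   -0.02] z 200.9
s 212.0 rail is at tool y -2.34 from hand heading err turn 0.50
t: 18.02
tool_pos: [0.4703, 0.1474, 0.2009]
orientation: [-2.076, -2.357, -0.0]
force: [-0.4, -0.5, -1.5]
opening: 0.01
gripper_force: 5.0
tool force [-0.4 -0.4  1.5] torque tool [-0.13 -0.02  0.05] z 200.9
s 224.0 rail is at tool y -2.25 from hand heading err turn 0.48
```

Next I creep up to the stop, watching the axial force.

```bash
python3 -m jog '0 .003 0 0 0;0 .002 0 0 0;0 .002 0 0 0;0 0 0 0 0' 5
python3 -m jog '0 .0015 0 0 0;0 .0015 0 0 0;0 0 0 0 0' 5
python3 -m jog '0 .0015 0 0 0;0 .0015 0 0 0;0 0 0 0 0' 5
python3 nxt.py 2.6
```

```text
t: 18.35
tool_pos: [0.4694, 0.1541, 0.2009]
orientation: [-2.077, -2.357, -0.0]
force: [0.1, -0.6, -2.4]
opening: 0.0102
gripper_force: 5.0
t: 18.6
tool_pos: [0.4691, 0.1569, 0.2009]
orientation: [-2.077, -2.357, -0.0]
force: [0.1, 0.0, -2.6]
opening: 0.0103
gripper_force: 5.0
t: 18.85
tool_pos: [0.4688, 0.1599, 0.201]
orientation: [-2.077, -2.357, -0.0]
force: [-0.0, -0.7, -1.9]
opening: 0.0098
gripper_force: 5.0
tool force [-0.7 -0.1  1.9] torque tool [-0.09 -0.03 -0.02] z 201.0
s 236.0 rail is at tool y -2.19 from hand heading err turn 0.45
```

```bash
for i in 1; do :; done; python3 -m jog '0 .0015 0 0 0;0 .0015 0 0 0;0 0 0 0 0' 5
python3 -m jog '0 .0015 0 0 0;0 .0015 0 0 0;0 0 0 0 0' 5
python3 nxt.py 2.6
```

```text
t: 19.1
tool_pos: [0.4684, 0.1629, 0.201]
orientation: [-2.077, -2.357, -0.0]
force: [0.5, -0.8, -1.1]
opening: 0.01
gripper_force: 5.0
t: 19.35
tool_pos: [0.468, 0.1659, 0.201]
orientation: [-2.077, -2.357, -0.0]
force: [-0.6, -1.0, -2.5]
opening: 0.0099
gripper_force: 5.0
tool force [-1.  -0.7  2.5] torque tool [-0.11 -0.05  0.03] z 201.0
s 242.0 rail is at tool y -2.12 from hand heading err turn 0.45
```

```bash
python3 -m jog '0 .0015 0 0 0;0 .001 0 0 0;0 0 0 0 0' 5
python3 -c "from plant import robot;print(robot.read_state()['force'])"
python3 -m jog '0 .001 0 0 0;0 .001 0 0 0;0 0 0 0 0' 5
python3 -m jog '0 .001 0 0 0;0 .001 0 0 0;0 0 0 0 0' 5
python3 nxt.py 2.6
```

```text
t: 19.6
tool_pos: [0.4677, 0.1683, 0.2009]
orientation: [-2.077, -2.357, -0.0]
force: [0.2, -0.8, -1.5]
opening: 0.0097
gripper_force: 5.0
[ 0.17561211 -0.81488383 -1.48725693]
t: 19.85
tool_pos: [0.4674, 0.1701, 0.201]
orientation: [2.077, 2.357, -0.0]
force: [0.2, -0.8, -0.9]
opening: 0.0099
gripper_force: 5.0
t: 20.1
tool_pos: [0.4673, 0.1718, 0.2011]
orientation: [2.077, 2.356, -0.001]
force: [-1.3, -5.3, 0.6]
opening: 0.0101
gripper_force: 5.0
tool force [-5.1 -1.9 -0.6] torque tool [ 0.18 -0.88 -0.03] z 201.1
s 246.0 rail is at tool y -2.15 from hand heading err turn 0.44
```

```bash
python3 -m jog '0 .001 0 0 0;0 .0005 0 0 0;0 0 0 0 0;0 0 0 0 0' 5
python3 nxt.py 2.6
python3 -m jog '0 -.0005 0 0 0;0 0 0 0.0005 0;0 0 0 0 0' 4
python3 nxt.py 2.6
```

```text
t: 20.43
tool_pos: [0.4671, 0.1735, 0.2011]
orientation: [2.077, 2.356, 0.0]
force: [-0.3, -6.3, 0.9]
opening: 0.01
gripper_force: 5.0
tool force [-6.2 -1.1 -0.9] torque tool [ 0.12 -0.96  0.05] z 201.1
s 246.0 rail is at tool y -2.22 from hand heading err turn 0.45
t: 20.68
tool_pos: [0.4671, 0.1733, 0.2003]
orientation: [-2.077, -2.357, -0.001]
force: [1.0, -0.9, -0.7]
opening: 0.0103
gripper_force: 4.0
tool force [-1.   0.9  0.7] torque tool [-0.19 -0.36  0.03] z 200.3
s 246.0 rail is at tool y -2.17 from hand heading err turn 0.45
```

The axial force plateaued at 6 N, so the collar is seated on the stop. I'll release gently and take pictures.

```bash
python3 -m jog '.12 0 0 0 0;.15 0 0 0 0;.2 0 0 0 0;.3 0 0 0 0;.3 0 0 0 0;.3 0 0 0 0;.3 0 0 0 0' 4
python3 nxt.py 2.6
python3 -m jog '.35 0 0 -.005 0;.35 0 0 -.015 0;.35 0 0 -.03 0;.35 0 0 -.03 0;.35 0 0 -.03 0;.35 -.03 0 -.01 0;.35 -.03 0 0 0;.35 -.03 0 0 0;.35 0 0 0 0'
python3 - <<'E'
from fit import *
for n in('wrist','top','side'):
    im,K,P=cam(n);np.savez({'wrist':'v20','top':'v21','side':'v22'}[n]+'.npz',im=im,K=K,P=P)
    C=np.array([.4673,.1735,.1]);h=np.radians(97.2);t=np.r_[np.cos(h),np.sin(h),0];u=np.r_[np.sin(h),-np.cos(h),0]
    print(n,[proj(C+a*t+b*np.r_[0,0,1],K,P).round(1).tolist() for a,b in((0,.0455),(0,.0),(.013,0),(-.013,0))])
    g=im.mean(2)
    # brightness along rail axis on top-of-rod/collar line
    for b in(.0135,.046):
        print(b,[int(map_coordinates(cv2.GaussianBlur(g.astype(np.float32),(0,0),.5),[[q[1]],[q[0]]],order=1)[0]) for q in(proj(C+a*t+b*np.r_[0,0,1],K,P) for a in np.arange(-.04,.04,.002))])
E
```

```text
t: 21.27
tool_pos: [0.4671, 0.1731, 0.2005]
orientation: [-2.077, -2.357, -0.0]
force: [0.4, -0.0, -0.0]
opening: 0.0277
gripper_force: 0.0
tool force [-0.1  0.3  0. ] torque tool [-0.02  0.   -0.01] z 200.5
s 246.0 rail is at tool y -2.11 from hand heading err turn 0.45
t: 22.02
tool_pos: [0.479, 0.0799, 0.3214]
orientation: [2.079, 2.352, -0.001]
force: [0.1, -0.0, -0.6]
opening: 0.0325
gripper_force: 0.0
wrist [[318.0, 77.6], [317.7, 83.2], [317.7, 66.9], [317.7, 99.2]]
0.0135 [145, 144, 145, 146, 147, 147, 147, 147, 147, 147, 141, 95, 112, 195, 205, 206, 206, 207, 209, 211, 208, 208, 207, 207, 206, 153, 78, 78, 112, 149, 148, 151, 151, 151, 150, 129, 47, 82, 195, 208]
0.046 [140, 141, 141, 142, 142, 144, 144, 144, 143, 144, 125, 82, 174, 203, 205, 205, 207, 210, 211, 208, 207, 207, 206, 154, 77, 80, 132, 145, 146, 147, 147, 147, 117, 41, 136, 207, 206, 203, 196, 191]
top [[220.7, 243.6], [225.3, 244.6], [220.2, 245.3], [230.4, 244.0]]
0.0135 [178, 179, 181, 177, 151, 107, 85, 114, 154, 181, 180, 179, 178, 179, 179, 172, 134, 110, 106, 111, 111, 111, 111, 110, 109, 110, 109, 108, 108, 108, 109, 108, 107, 107, 107, 105, 105, 105, 105, 104]
0.046 [174, 127, 95, 99, 136, 181, 181, 179, 179, 179, 180, 176, 144, 117, 110, 116, 116, 117, 117, 116, 116, 117, 116, 115, 115, 115, 115, 114, 114, 114, 114, 114, 113, 113, 112, 112, 111, 111, 110, 111]
side [[339.1, 260.0], [338.7, 278.4], [337.6, 284.0], [339.7, 272.9]]
0.0135 [133, 129, 128, 132, 136, 133, 132, 126, 113, 91, 80, 77, 78, 78, 77, 77, 78, 79, 79, 79, 78, 78, 78, 82, 85, 85, 82, 80, 65, 49, 48, 77, 114, 141, 154, 157, 158, 159, 160, 160]
0.046 [89, 91, 95, 99, 96, 94, 91, 88, 86, 85, 89, 100, 122, 149, 160, 162, 163, 164, 164, 163, 162, 162, 161, 149, 120, 87, 81, 79, 80, 80, 80, 80, 80, 80, 81, 81, 80, 82, 91, 95]
```

```bash
python3 - <<'E'
from fit import *
w=np.load('v20.npz');K,P=w['K'],w['P'];g=cv2.GaussianBlur(w['im'].mean(2).astype(np.float32),(0,0),.5)
C=np.array([.4673,.1735,.1]);h=np.radians(97.2);t=np.r_[np.cos(h),np.sin(h),0];u=np.r_[np.sin(h),-np.cos(h),0]
for b,v,lo,hi in((.0475,0,-.03,.02),(.022,0,-.03,.09),(.015,0,-.02,.04),(0.0,.0115,-.03,.04),(0.,-.0115,-.03,.04),(0.,.0145,-.03,.04),(0.,-.0145,-.03,.04)):
    A=np.arange(lo,hi,.002);q=np.array([proj(C+a*t+v*u+b*np.r_[0,0,1],K,P) for a in A])
    print(b,v,'from',lo,map_coordinates(g,[q[:,1],q[:,0]],order=1).astype(int).tolist(),q[-1].round())
for b in(.0475,0,-.03):  # cross profile
    A=np.arange(-.04,.041,.002);q=np.array([proj(C+(-.005-.012)*t+v*u+b*np.r_[0,0,1],K,P) for v in A]);print('x',b,map_coordinates(g,[q[:,1],q[:,0]],order=1).astype(int).tolist())
E
```

```text
0.0475 0 from -0.03 [144, 144, 144, 143, 143, 124, 82, 176, 203, 205, 205, 207, 210, 211, 208, 207, 207, 206, 142, 77, 81, 137, 145, 146, 147] [318.  50.]
0.022 0 from -0.03 [146, 146, 146, 146, 146, 139, 90, 128, 199, 206, 206, 206, 207, 210, 211, 208, 207, 207, 207, 195, 100, 76, 89, 145, 148, 149, 150, 150, 149, 140, 56, 69, 188, 208, 205, 202, 195, 191, 191, 193, 192, 187, 185, 164, 0, 0, 0, 0, 0, 0, 0, 0, 0, 0, 0, 0, 0, 0, 0, 0] [318. -48.]
0.015 0 from -0.02 [141, 94, 115, 196, 205, 206, 206, 207, 209, 211, 208, 208, 207, 207, 205, 143, 78, 79, 119, 149, 148, 151, 150, 151, 150, 118, 43, 104, 202, 208] [318.  30.]
0.0 0.0115 from -0.03 [83, 84, 82, 77, 56, 63, 136, 166, 173, 175, 173, 173, 159, 152, 169, 174, 174, 139, 105, 79, 48, 48, 46, 57, 66, 62, 68, 74, 77, 74, 85, 87, 85, 84, 77] [332.  34.]
0.0 -0.0115 from -0.03 [79, 79, 78, 78, 62, 51, 95, 121, 120, 120, 121, 120, 120, 120, 118, 119, 119, 122, 127, 106, 55, 59, 59, 58, 74, 85, 82, 81, 63, 51, 45, 42, 40, 40, 40] [304.  34.]
0.0 0.0145 from -0.03 [85, 85, 84, 81, 62, 84, 198, 212, 213, 214, 210, 207, 209, 205, 211, 211
[... 182 characters left out ...]
7, 136, 134, 130, 126, 96, 44, 48, 47, 43, 54, 68, 79, 83, 80, 81, 81, 79, 79, 79, 71] [300.  34.]
x 0.0475 [170, 167, 168, 169, 146, 85, 82, 119, 212, 205, 134, 202, 201, 183, 131, 121, 123, 129, 109, 119, 119, 113, 120, 124, 125, 192, 212, 199, 157, 210, 200, 99, 82, 83, 84, 83, 79, 80, 80, 83, 142]
x 0 [171, 160, 92, 84, 83, 152, 210, 205, 141, 193, 198, 196, 172, 128, 117, 113, 143, 121, 88, 83, 82, 88, 119, 118, 118, 122, 177, 212, 208, 172, 177, 210, 199, 112, 82, 82, 83, 84, 82, 80, 79]
x -0.03 [110, 84, 82, 96, 179, 202, 190, 143, 191, 191, 192, 178, 134, 110, 99, 102, 141, 127, 117, 109, 98, 89, 102, 104, 102, 104, 121, 183, 204, 202, 165, 165, 199, 198, 141, 86, 80, 83, 83, 84, 82]
```

The numbers show the collar's end directly against the dark flange, with at most about 2 mm of doubt. I'll make sure with a gentle nudge on the fin's back from closed fingers.

```bash
python3 -m jog '0 .02 0 0 0;0 .02 0 0 0;0 .009 0 .02 0;0 0 0 .03 0;0 0 0 .03 0;0 0 0 .02 0;0 0 0 .012 0;0 0 0 0 0;0 0 0 0 0' 10
python3 -c "
from h import *
goto(.4673-.0245*-.1253,.1735-.0245*.992,.209,97.2);print(robot.read_state()['force'])"
```

```text
t: 22.92
tool_pos: [0.472, 0.133, 0.2086]
orientation: [-2.076, -2.357, 0.001]
force: [0.2, -0.1, 0.7]
opening: 0.0006
gripper_force: 0.0
shift mm [16.2  0.4 -0.4] turn 0.1 heading 97.3 toolz [-0.001  0.    -1.   ] q6 0.04
[ 0.1520027  -0.13983142  0.68442572]
```

```bash
python3 -m jog '0 .004 0 0 0;0 .004 0 0 0;0 .003 0 0 0;0 .001 0 0 0;0 .001 0 0 0;0 0 0 0 0'
python3 -m jog '0 .0007 0 0 0;0 .0007 0 0 0;0 0 0 0 0'
python3 -m jog '0 .0007 0 0 0;0 .0007 0 0 0;0 0 0 0 0'
python3 nxt.py 0
```

```text
t: 23.42
tool_pos: [0.4707, 0.1455, 0.2088]
orientation: [2.077, 2.357, 0.001]
force: [-0.0, 0.1, -0.4]
opening: 0.0006
gripper_force: 0.0
t: 23.67
tool_pos: [0.4704, 0.1466, 0.2084]
orientation: [2.077, 2.357, -0.0]
force: [0.4, -0.3, 0.1]
opening: 0.0004
gripper_force: 0.1
t: 23.92
tool_pos: [0.4705, 0.1476, 0.2088]
orientation: [2.077, 2.356, -0.001]
force: [0.3, -4.5, 1.9]
opening: 0.0005
gripper_force: 2.5
tool force [-4.5 -0.3 -1.9] torque tool [ 0.05 -0.9  -0.  ] z 208.8
s 220.0 rail is at tool y -2.49 from hand heading err turn 0.43
```

```bash
python3 -m jog '0 -.002 0 0 0;0 -.005 0 0 0;0 -.015 0 0 0;0 -.015 0 -.01 0;0 0 0 -.03 0;0 0 0 -.03 0;0 0 0 -.03 0;0 -.03 0 0 0;0 0 0 0 0;0 0 0 0 0'
python3 - <<'E'
from fit import *
im,K,P=cam('wrist');im2,_,_=cam('wrist');print('motion',np.abs(im.astype(int)-im2).mean(2)[40:130,290:350].mean())
g=cv2.GaussianBlur(im.mean(2).astype(np.float32),(0,0),.5)
C=np.array([.4673,.1735,.1]);h=np.radians(97.2);t=np.r_[np.cos(h),np.sin(h),0];u=np.r_[np.sin(h),-np.cos(h),0]
for b,v in((.0475,0),(0,-.0115),(0,.0115)):
    A=np.arange(-.03,.04,.002);q=np.array([proj(C+a*t+v*u+b*np.r_[0,0,1],K,P) for a in A])
    print(b,v,map_coordinates(g,[q[:,1],q[:,0]],order=1).astype(int).tolist())
s=robot.read_state();print(s['force'],s['t'])
E
```

```text
t: 24.75
tool_pos: [0.4788, 0.0808, 0.3086]
orientation: [2.079, 2.355, 0.001]
force: [-0.1, 0.1, -0.2]
opening: 0.0007
gripper_force: 0.0
motion 8.605555555555556
0.0475 0 [137, 138, 137, 138, 139, 112, 79, 171, 199, 201, 200, 201, 203, 205, 202, 202, 202, 201, 136, 76, 83, 139, 141, 142, 141, 142, 141, 76, 45, 172, 203, 199, 196, 187, 184]
0 -0.0115 [75, 76, 75, 75, 64, 45, 93, 117, 117, 117, 118, 116, 117, 117, 118, 117, 118, 122, 125, 103, 55, 58, 55, 55, 72, 81, 80, 75, 57, 48, 42, 40, 38, 38, 38]
0 0.0115 [80, 82, 80, 74, 56, 53, 129, 166, 170, 172, 167, 161, 150, 147, 163, 165, 165, 132, 100, 76, 42, 42, 43, 57, 59, 61, 65, 74, 76, 73, 84, 85, 82, 80, 69]
[ 0.58170301  0.23809379 -0.55831909] 24.85
```

```bash
python3 -m jog '0 0 0 0 0;0 0 0 0 0;0 0 0 0 0;0 0 0 0 0;0 0 0 0 0;0 0 0 0 0;0 0 0 0 0;0 0 0 0 0;0 0 0 0 0;0 0 0 0 0' >/dev/null
python3 - <<'E'
from h import *
a=cam('wrist')[0];b=cam('wrist')[0];d=np.abs(a.astype(int)-b).mean(2);print(d[40:130,290:350].mean(),d[200:240,280:360].mean(),d.mean())
print(robot.close_job())
E
```

```text
1.7254320987654321 1.816458333333333 2.006875
the job is handed in; nothing more can be done
None
```

The slider is threaded on the rail and seated against the stop flange, released and hanging still. The job is handed in at about 26 s, and no verdict came back. A light nudge with closed fingers met the stop within about 1 mm. The highest wrist force I read on the way was about 6.3 N.

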